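# Stir the baby potatoes and click their warmer on

## Task

Take the wooden stirring spoon from its stand and stir the baby potatoes in the open pot until most of them have shifted by at least a potato's width. Hang the spoon back in the fork of its stand by its collar; then turn the knob in front of that pot clockwise past its click, so that it stays on when let go. Do not turn the covered pot's knob, keep the potatoes in the pot, and do not push about or tip the jars, bottle, cup stack and shaker.

Things in the scene. Friction and masses are not known exactly. Their poses are not given: they have to be found in the camera images.
- warmer: Low steel two-well food warmer, 280 (x) x 340 (y) x 40 mm high, fixed. Origin under its centre on the counter; along its -x side (toward the robot) a dark strip with two black knobs, behind each (+x) a well with a steel pot, one open and one covered.
- well_left (a point): Centre of the warmer's well on its +y (left) side, on its top; 145 mm behind (+x of) the left knob's axis.
- well_right (a point): The same on the -y (right) side, behind the right knob.
- knob_left_grip (a point): On the axis of the warmer's left (+y) knob at the height to grip, 32 mm above the warmer's top, 13 mm below the knob's top. Black knob: skirt 48 mm across and 9 mm high, on it an upright bar 44 mm long, 13 mm thick, 34 mm high, with a white line at one end. The point turns with the knob; the bar lies along its x axis.
- knob_right_grip (a point): The same for the right (-y) knob.
- knob_left (a joint): Angle of the left knob, rad, growing clockwise seen from above. Off is 0 to 0.2 (bar about along the warmer's x); a sprung detent (about 0.2 N m) resists from 0.23 to 0.65, past which it snaps on by itself to 1.1 or beyond. Let go before 0.65, it springs back. End stop at 1.4.
- knob_right (a joint): The same for the right knob.
- pot: The open steel pot with the potatoes, in one of the two wells, fixed: 150 mm outer diameter, 60 mm high, wall 3 mm. Origin at the centre of its underside, z up; the inner floor is 5 mm above the origin, the inner radius there about 68 mm, the rim 60 mm above it.
- covered_pot: Its twin with a lid and lid knob (90 mm high overall), fixed in the other well. Leave alone. Origin at the centre of its underside.
- fork (a point): Middle of the gap of the fixed steel spoon stand's fork, level with its arms' upper face, 135 mm above the counter; the spoon's rod hangs here. z up. Base 110 (x) x 80 (y) x 10 mm below, post at its +x end. Arms 13 mm wide, 8 mm thick, gap 26 mm, open to -x: arms end 35 mm to the -x side of this point, the gap is closed 38 mm to its +x side. Nothing stands above the fork.
- spoon: Upright wooden spoon. Origin: centre of the underside of its collar (disc 40 mm across, 6 mm thick), which rests on the fork; z up. Above: square grip 18 x 18 mm up to 67 mm, sides along x and y. Below: rod 11 mm thick, then a blade 34 mm wide (y), 12 thick (x), from -79 to -115 mm. The blade cannot pass up through the gap: lift the collar a little and draw the spoon out to the fork's -x side.
- spoon_grip (a point): Point to grip, middle of the spoon's square grip, 42 mm above the spoon's origin.
- spoon_tip (a point): Centre of the blade's lower end, 115 mm below the spoon's origin.
- potato0: Loose baby potato, about 30 mm across, 18 g, on the pot's floor. Origin near its centre.
- potato1: Loose baby potato, about 30 mm across, 18 g, on the pot's floor. Origin near its centre.
- potato2: Loose baby potato, about 30 mm across, 18 g, on the pot's floor. Origin near its centre.
- potato3: Loose baby potato, about 30 mm across, 18 g, on the pot's floor. Origin near its centre.
- potato4: Loose baby potato, about 30 mm across, 18 g, on the pot's floor. Origin near its centre.
- jar_a: Bystander: loose syrup jar with pump lid, 66 mm across, 122 mm high. Origin at the centre of its underside.
- jar_b: Bystander: a second such jar.
- syrup_bottle: Bystander: loose dark syrup bottle, 76 mm across, 190 mm high. Origin at the centre of its underside.
- cup_stack: Bystander: stack of white portion cups, 70 mm across, 82 mm high. Origin at the centre of its underside.
- shaker: Bystander: glass salt shaker, 38 mm across, 66 mm high, loose on the warmer's strip between the two knobs. Origin at the centre of its underside.
- cutlery_bin: Grey open cutlery bin, 110 (x) x 90 (y) x 100 mm, cutlery up to 155 mm, fixed, on the side across from the spoon stand. Origin at the centre of its underside.
Mind the look-alikes: they are no part of the job. Leave any orange or pink look-alike of the potato1 alone.

How it is judged:
By the outcome, as a careful person would: the job done as asked, in the order asked, and still so for the second after the job is handed in, with the robot touching nothing.
It also fails if it takes over 72 s, if anything falls off the work surface, if the arm or the gripper's body presses on something with over 40 N, if the wrist force passes 120 N, or if a joint passes its speed limit or range.

## Robot

A 6-joint arm with a two-finger parallel gripper is mounted at the origin on the work surface. World frame = base frame: x ahead of the robot, y to its left, z up, the work surface at z = 0. Lengths are in mm, angles in degrees, forces in N, time in s.
With the tool pointing down it reaches from about 250 to 775 mm from the base axis. Payload 8.9 kg.
Tool frame: the origin (TCP) lies at the very end of the fingers, on their centre line; the grasp point (between the pads) lies 19 mm behind it; z points along the fingers, y is the direction in which the jaws open and shut (so a half turn about z gives the same grasp; the last joint's range is limited). The gripper opens to 85 mm and grips with 20 to 120 N. Pads are 22 mm wide; open, the fingers measure 114 mm over their backs; the gripper's body (76 mm by 85 mm) begins 54 mm behind the grasp point. The pads swing forward as they close: fully open they stand 13 mm farther back than shut.
Start: joints at [-77.137, 16.656, -8.789, 64.555, 0, 82.019], TCP at [186.811, -490.638, 231.305] pointing down, gripper open.
Joint ranges: [-144.48, 144.48], [-52.06, 99.96], [-74.48, 78.29], [-112.23, 115.85], [-86.99, 84.42], [-180, 180]. Speed limits (degrees/s): [127.2, 127.2, 159.86, 180, 180, 180].

## Interface

Orientations are given as a 3x3 rotation matrix whose columns are the frame's x, y, z axes.
In Python, from rig import bot gives the robot as it stands.
- The arm moves only by the tool drive_tool, never from a script. Its argument "targets" is a list of rows, each an object of numbers: "dx", "dy", "dz": the shift along the world's x, y, z in mm; "rx", "ry", "rz": the turn, a rotation vector about the world's x, y, z in degrees; "jaw": the gripper's target within -1 to 1 (shut at 1, half-way at 0, fully open at -1). A call has exactly 5 rows; each row shifts and turns the commanded pose from where the row before left it; what a row does not reach is not made up. A row lasts 1/12 s, in which the tool goes at most 41.7 mm and 7.16 degrees, less where a joint would pass 70% of its speed; a pose out of reach is approached as far as the arm can. A call is refused whole if a number of a shift passes 41.7 or a number of a turn 7.16, either way. A call with a gripper value outside its range is refused whole. The fingers move at their own pace and stop on an object; "newtons" is the grip in N (left out, the last holds). Time passes only in rows, so rows that do not move let the fingers close, or fill a call up. It gives the time, the measured TCP pose, the force and the opening at its end, in the units of the state.
- bot.get_obs(): the state, without advancing time (a new reading comes with each control period).
- bot.read_camera(name): name is "scene" or "top" or "wrist"; returns the picture (480x640x3 uint8, blue, green, red); there is no depth.
- bot.get_calibration(name): a dict with "fx", "fy", "cx", "cy" (pixels), "R" (3x3) and "t" (3): a world point X has camera coordinates R X + t. Camera axes: x right, y down, z forward; pixel columns grow to the right and rows downward; lengths in mm; the calibration is good to about 2 mm. A picture is of the moment at which its call begins: read the wrist's pose just before it. get_calibration takes no time and is no camera call; for the wrist camera it gives the pose at the moment of the call.
- bot.close_job(): hands the job in, once; it reports no verdict.
The state is a dict: "clock": time; "q": joint angles; "joint_vel": joint speeds; "effort": joint torques, N m; "ee_pos": TCP position; "eef_rot": TCP orientation; "ft_force": force on the tool from outside, world axes, zero at the start; "wrist_torque": the same for the moment, N m; "gripper_width": opening from 0.0 (shut) to 1.0 (fully open).
Only numpy, scipy, OpenCV 4.12 (cv2) and the standard library are available. Lean on these libraries where they do the work, as an engineer would, in place of code of your own. Each camera call takes 0.05 s, during which the arm holds its last target. There are 200 camera calls.

## Working session

There is one attempt and no reset: what is moved stays moved. The work goes in short steps, Python scripts to look and compute and a tool call to move; the robot and the scene stay as the last step left them, time stands still between calls to the robot, and variables do not carry over. Pictures are saved under pics/ and viewed, about 8 in all and at most 12, crops included, and the job is handed in when it is done.

Besides the shell and the picture viewer there is one more tool, called after "Call:" by a JSON object that holds its "op" and its "data". drive_tool: Moves the arm, as the interface text tells. Its arguments: {"type":"object","properties":{"targets":{"type":"array"},"newtons":{"type":"number"}},"required":["targets"]}

```bash
mkdir -p pics
cat > h.py <<'E'
import numpy as np, cv2
from rig import bot
def ray(name,u,v,z,c=None):
    c=c or bot.get_calibration(name); R=np.array(c["R"]);t=np.array(c["t"])
    d=R.T@np.array([(u-c["cx"])/c["fx"],(v-c["cy"])/c["fy"],1]); o=-R.T@t
    return o+d*(z-o[2])/d[2]
def proj(name,X,c=None):
    c=c or bot.get_calibration(name); p=np.array(c["R"])@np.array(X,float)+np.array(c["t"])
    return np.array([c["fx"]*p[0]/p[2]+c["cx"],c["fy"]*p[1]/p[2]+c["cy"]])
E
python3 - <<'E'
from h import *
for n in("top","scene"):
    cv2.imwrite(f"pics/{n}0.png",bot.read_camera(n)); c=bot.get_calibration(n); print(n,c)
print(bot.get_obs())
E
```

```text
top {'fx': 548.6605954606815, 'fy': 548.6605954606815, 'cx': 323.64091912980217, 'cy': 239.67771754509513, 'R': array([[-0.02633371, -0.99953038,  0.01567013],
       [-0.99546544,  0.02478683, -0.09183771],
       [ 0.09140617, -0.0180175 , -0.99565068]]), 't': array([  -2.68923568,  531.82637472, 1162.73958435])}
scene {'fx': 440.9107165549771, 'fy': 440.9107165549771, 'cx': 318.0700387654366, 'cy': 238.00402518385607, 'R': array([[-0.61456518,  0.78886201,  0.00252302],
       [ 0.54632945,  0.4279223 , -0.72000461],
       [-0.56906394, -0.44111136, -0.69396469]]), 't': array([ 334.91418159, -202.28537963, 1276.56619333])}
{'clock': 0.1, 'q': array([-7.71370844e+01,  1.66871068e+01, -8.82447491e+00,  6.45527531e+01,
        3.48351431e-04,  8.20176269e+01]), 'joint_vel': array([ 0.01327649, -0.13578522,  0.11207137,  0.04246109,  0.03575107,
       -0.05541414]), 'effort': array([ 1.68610943e-03, -5.37978530e+01,  3.31918395e+01,  9.32706840e-03,
       -1.94150102e-04,  1.73180757e-05]), 'ee_pos': array([ 186.73494858, -490.28554457,  230.79174667]), 'eef_rot': array([[ 9.34544715e-01,  3.55845634e-01, -2.44041560e-04],
       [ 3.55845681e-01, -9.34544087e-01,  1.09603026e-03],
       [ 1.61949985e-04, -1.11113042e-03, -9.99999370e-01]]), 'ft_force': array([-0.56931211,  0.30446503,  0.2653083 ]), 'wrist_torque': array([-0.00389537, -0.02138183,  0.02003056]), 'gripper_width': 0.9978510489010652}
```

View pics/top0.png

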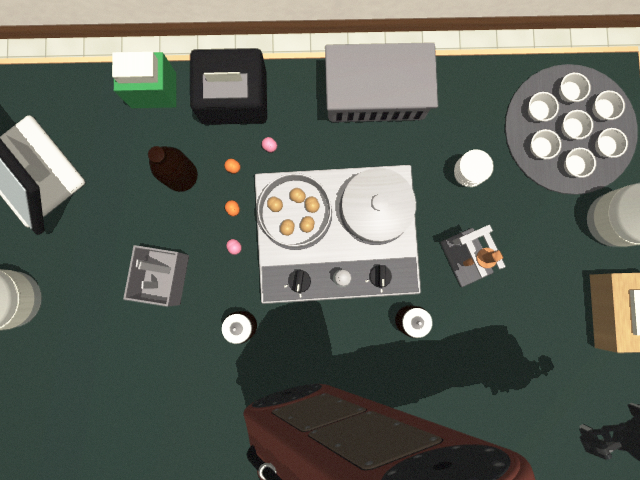

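View pics/scene0.png

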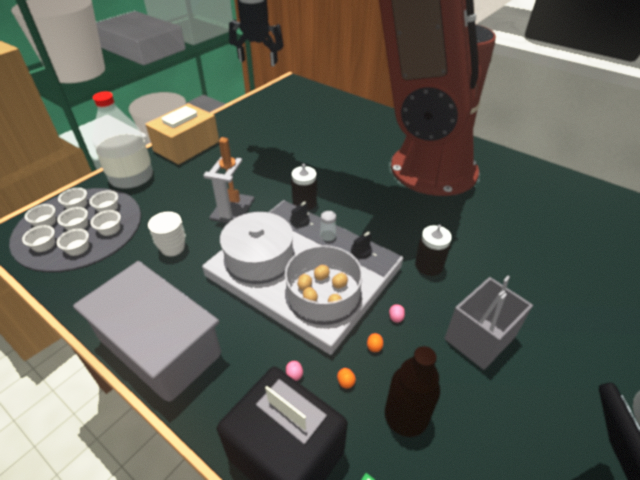

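The top view shows the open pot at (294,212), on the left, with its knob at (299,281). The covered pot is at (377,206) with its knob at (380,276), and the shaker at (342,278). The spoon and stand are at about (480,255). Look-alikes are the orange and pink balls outside the pot at (232,166), (232,208), (234,247) and (269,145), to be left alone; the real potatoes are the five tan ones in the pot. For the spoon, the cutlery in the bin at (155,275) could be mistaken. Next, close crops.

Run:
```python
from h import *
t=cv2.imread("pics/top0.png");s=cv2.imread("pics/scene0.png")
def cr(im,x0,y0,w,h,k): return cv2.resize(im[y0:y0+h,x0:x0+w],None,fx=k,fy=k,interpolation=cv2.INTER_CUBIC)
a=cr(t,435,215,80,75,5) #400x375
b=cr(s,195,130,80,75,5)
c=cr(t,255,255,170,50,4)  #680x200
o=np.zeros((575,800,3),np.uint8);o[:375,:400]=a;o[:375,400:]=b;o[375:,:680]=c
cv2.imwrite("pics/crop1.png",o)
# warmer top corners (z=40)
for p in[(256,174),(411,166),(420,293),(262,302)]: print(p,ray("top",*p,40).round(1))
print("pot rim ctr",ray("top",294,211,100).round(1),"lid",ray("top",377,204,130))
for n,p,z in[("knobL",(299,281),85),("knobR",(380,276),85),("shk",(342,278),106),("collar?",(485,255),141),("griptop",(490,257),202),("jarA",(237,328),122),("jarB",(417,322),122),("bottle",(155,155),190),("cup",(474,167),82)]: print(n,ray("top",*p,z).round(1))
```

```text
(256, 174) [675.9 126.   40. ]
(411, 166) [ 685.8 -209.6   40. ]
(420, 293) [ 411.5 -217.5   40. ]
(262, 302) [401.4 117.5  40. ]
pot rim ctr [584.7  43.8 100. ] lid [ 590.3803423  -122.21115202  130.        ]
knobL [442.8  37.2  85. ]
knobR [ 448.6 -128.4   85. ]
shk [446.1 -49.6 106. ]
collar? [ 483.  -328.7  141. ]
griptop [ 475.6 -318.7  202. ]
jarA [353.8 159.1 122. ]
jarB [ 355.8 -193.5  122. ]
bottle [684.  299.2 190. ]
cup [ 671.2 -334.    82. ]
```

View pics/crop1.png

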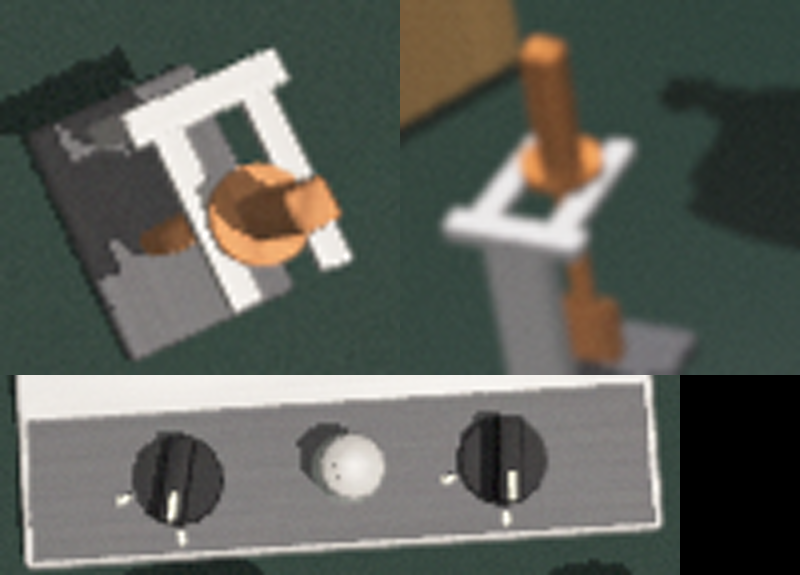

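Run:
```python
from h import *
def P(x,y,z): return ray("top",435+x/5,215+y/5,z)
print("collar",P(258,215,141),"griptop",P(313,203,202))
# scene view, crop k=5 at (195,130), x offset 400
S=lambda x,y,z: ray("scene",195+(x-400)/5,130+y/5,z)
print("scene collar",S(562,165,141),"grip top",S(545,47,202))
pts={'bar ul':(123,118),'bar ur':(275,50),'bar lr':(290,77),'bar ll':(137,145),'La out':(235,313),'La in':(262,298),'Ra in':(322,272),'Ra out':(352,257),'La start':(160,140),'Ra start':(272,92),'gapUL':(188,130),'gapUR':(245,103)}
W={k:P(*v,135) for k,v in pts.items()}
for k,v in W.items(): print(k,v.round(1))
tip=(W['La in']+W['Ra in'])/2; cl=(W['gapUL']+W['gapUR'])/2
d=cl-tip; print("len",np.linalg.norm(d),"yaw",np.degrees(np.arctan2(d[1],d[0])),"fork",tip+d/np.linalg.norm(d)*35)
b=W['bar ul']-W['bar ur'];print("bar yaw(y axis)",np.degrees(np.arctan2(b[1],b[0]))-90)
print("fork-yaw via bar ll-lr",np.degrees(np.arctan2(*(W['bar ll']-W['bar lr'])[1::-1]))-90)
K=lambda x,y,z: ray("top",255+x/4,255+(y-375)/4,z)
print("knobL skirt",K(178,478,49),"R",K(502,458,49))
print("L line",K(173,507,85),"top ctr",K(178,470,85),"R line",K(512,487,85))
```

```text
collar [ 477.02505113 -331.57395963  141.        ] griptop [ 477.8422484  -332.90583124  202.        ]
scene collar [ 482.44971752 -321.86392168  141.        ] grip top [ 478.55234948 -324.82585853  202.        ]
bar ul [ 516.9 -282.1  135. ]
bar ur [ 542.4 -343.7  135. ]
bar lr [ 531.5 -349.1  135. ]
bar ll [ 506.1 -287.1  135. ]
La out [ 439.2 -322.4  135. ]
La in [ 444.8 -333.3  135. ]
Ra in [ 454.3 -357.5  135. ]
Ra out [ 459.9 -369.7  135. ]
La start [ 507.8 -296.3  135. ]
Ra start [ 525.7 -341.6  135. ]
gapUL [ 511.5 -307.6  135. ]
gapUR [ 521.6 -330.7  135. ]
len 71.9960942292414 yaw 21.388765959969135 fork [ 482.13082172 -332.62700025  135.        ]
bar yaw(y axis) 22.45534458998364
fork-yaw via bar ll-lr 22.285662933752093
knobL skirt [443.88386745  37.1763331   49.        ] R [ 449.94997892 -133.78683204   49.        ]
L line [428.59062326  39.0478529   85.        ] top ctr [447.3012109   36.08746112  85.        ] R line [ 434.21426027 -134.04965244   85.        ]
```

Call:
{"op": "drive_tool", "data": {"targets": [{"dx": 29, "dy": 16, "dz": 7, "rz": 1, "jaw": -1}, {"dx": 29, "dy": 16, "dz": 7}, {"dx": 29, "dy": 16, "dz": 7}, {"dx": 29, "dy": 16, "dz": 7}, {"dx": 29, "dy": 16, "dz": 7}], "newtons": 80}}

```text
invalid input
```

Call:
{"op": "drive_tool", "data": {"targets": [{"dx": 29, "dy": 16, "dz": 7}, {"dx": 29, "dy": 16, "dz": 7}, {"dx": 29, "dy": 16, "dz": 7}, {"dx": 29, "dy": 16, "dz": 7}, {"dx": 29, "dy": 16, "dz": 7}]}}

```text
invalid input
```

Run:
```python
from h import *
o=bot.get_obs();print(o["ee_pos"],o["eef_rot"],o["clock"],o["q"])
c=bot.get_calibration("wrist");im=bot.read_camera("wrist")
for X in [(478.5,-331.5,202),(478.5,-331.5,141),(482.1,-332.6,135)]: print(proj("wrist",X,c))
import json;json.dump({k:np.array(v).tolist() for k,v in c.items()},open("c1.json","w"))
cv2.imwrite("pics/w1.png",im)
```

```text
[ 186.73494858 -490.28554457  230.79174667] [[ 9.34544715e-01  3.55845634e-01 -2.44041560e-04]
 [ 3.55845681e-01 -9.34544087e-01  1.09603026e-03]
 [ 1.61949985e-04 -1.11113042e-03 -9.99999370e-01]] 0.1 [-7.71370844e+01  1.66871068e+01 -8.82447491e+00  6.45527531e+01
  3.48351431e-04  8.20176269e+01]
[ 137.87851337 -915.55078841]
[ 210.39530348 -491.54774635]
[ 219.14310106 -478.55105133]
```

View pics/w1.png

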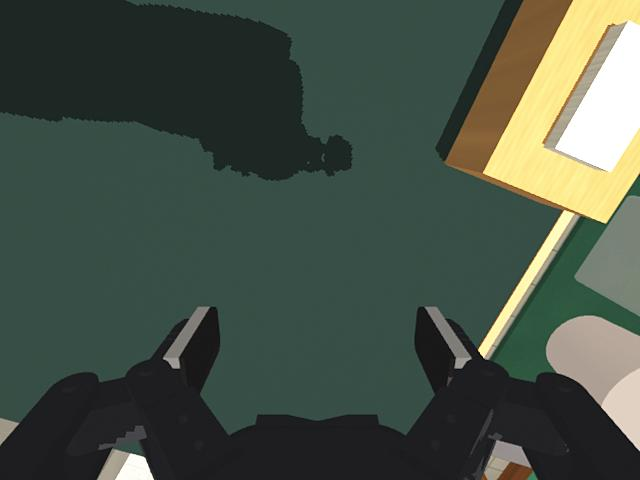

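The arm has not moved. The wrist view shows only empty counter and the fingers at (200,340) and (440,340). The rows probably need all seven keys.

Call:
{"op": "drive_tool", "data": {"targets": [{"dx": 29, "dy": 16, "dz": 7, "rx": 0, "ry": 0, "rz": 1, "jaw": -1}, {"dx": 29, "dy": 16, "dz": 7, "rx": 0, "ry": 0, "rz": 0, "jaw": -1}, {"dx": 29, "dy": 16, "dz": 7, "rx": 0, "ry": 0, "rz": 0, "jaw": -1}, {"dx": 29, "dy": 16, "dz": 7, "rx": 0, "ry": 0, "rz": 0, "jaw": -1}, {"dx": 29, "dy": 16, "dz": 7, "rx": 0, "ry": 0, "rz": 0, "jaw": -1}], "newtons": 80}}

```text
clock: 0.57
ee_pos: [332.9, -409.6, 266.5]
eef_rot: [[0.928, 0.372, -0.0], [0.372, -0.928, 0.0], [-0.0, -0.0, -1.0]]
ft_force: [0.3, -0.9, -1.0]
gripper_width: 0.999
```

Call:
{"op": "drive_tool", "data": {"targets": [{"dx": 29, "dy": 16, "dz": 7, "rx": 0, "ry": 0, "rz": 0, "jaw": -1}, {"dx": 29, "dy": 16, "dz": 7, "rx": 0, "ry": 0, "rz": 0, "jaw": -1}, {"dx": 29, "dy": 16, "dz": 7, "rx": 0, "ry": 0, "rz": 0, "jaw": -1}, {"dx": 29, "dy": 16, "dz": 7, "rx": 0, "ry": 0, "rz": 0, "jaw": -1}, {"dx": 0, "dy": 0, "dz": 0, "rx": 0, "ry": 0, "rz": 0, "jaw": -1}]}}

```text
clock: 0.98
ee_pos: [452.1, -344.0, 295.1]
eef_rot: [[0.927, 0.376, 0.003], [0.376, -0.927, 0.0], [0.002, 0.001, -1.0]]
ft_force: [-0.5, 0.0, 0.0]
gripper_width: 1.002
```

Run:
```python
from h import *
o=bot.get_obs();print(o["ee_pos"],o["clock"],o["q"])
c=bot.get_calibration("wrist");im=bot.read_camera("wrist")
for X in [(478.5,-331.5,202),(478.5,-331.5,141),(482.1,-332.6,135)]: print(proj("wrist",X,c))
import json;json.dump({k:np.array(v).tolist() for k,v in c.items()},open("c1.json","w"))
cv2.imwrite("pics/w1.png",im)
```

```text
[ 452.12677293 -344.03999811  295.11104994] 0.9833 [-4.47005090e+01  2.00073705e+01  5.53461485e+00  7.54267416e+01
  1.03474094e-01  1.13218702e+02]
[313.33567001 206.81143468]
[313.94117144 192.5182326 ]
[316.64919395 188.12900555]
```

View pics/w1.png

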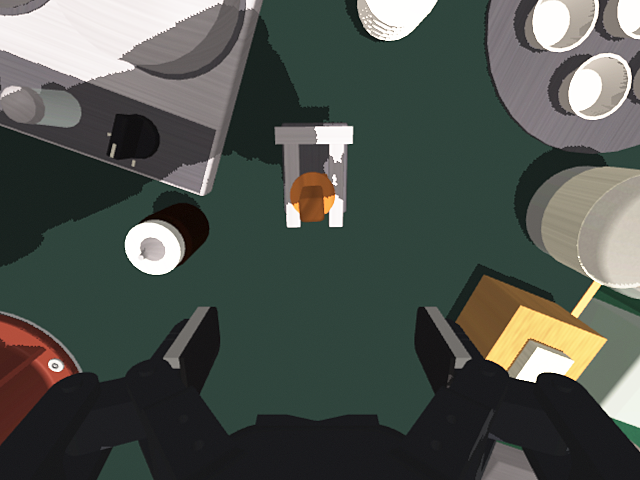

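The wrist view agrees with the measurement: collar at (312.5,194) against the predicted (314,192.5), and the fork is aligned with the jaws. I'm going in to grasp.

Call:
{"op": "drive_tool", "data": {"targets": [{"dx": 25.5, "dy": 12.5, "dz": 0, "rx": 0, "ry": 0, "rz": 0, "jaw": -1}, {"dx": 0, "dy": 0, "dz": -35, "rx": 0, "ry": 0, "rz": 0, "jaw": -1}, {"dx": 0, "dy": 0, "dz": -35, "rx": 0, "ry": 0, "rz": 0, "jaw": -1}, {"dx": 0, "dy": 0, "dz": -35, "rx": 0, "ry": 0, "rz": 0, "jaw": -1}, {"dx": 0, "dy": 0, "dz": -30, "rx": 0, "ry": 0, "rz": 0, "jaw": -1}]}}

```text
clock: 1.45
ee_pos: [471.9, -333.9, 156.8]
eef_rot: [[0.928, 0.372, -0.001], [0.372, -0.928, 0.001], [-0.001, -0.001, -1.0]]
ft_force: [0.0, -0.2, -0.3]
gripper_width: 1.001
```

Call:
{"op": "drive_tool", "data": {"targets": [{"dx": 0, "dy": 0, "dz": 0, "rx": 0, "ry": 0, "rz": 0, "jaw": 1}, {"dx": 0, "dy": 0, "dz": 0, "rx": 0, "ry": 0, "rz": 0, "jaw": 1}, {"dx": 0, "dy": 0, "dz": 0, "rx": 0, "ry": 0, "rz": 0, "jaw": 1}, {"dx": 0, "dy": 0, "dz": 0, "rx": 0, "ry": 0, "rz": 0, "jaw": 1}, {"dx": 0, "dy": 0, "dz": 0, "rx": 0, "ry": 0, "rz": 0, "jaw": 1}], "newtons": 80}}

```text
clock: 1.87
ee_pos: [474.2, -335.1, 161.4]
eef_rot: [[0.928, 0.372, 0.002], [0.372, -0.928, -0.002], [0.001, 0.003, -1.0]]
ft_force: [-0.1, 0.6, 0.5]
gripper_width: 0.296
```

Call:
{"op": "drive_tool", "data": {"targets": [{"dx": 0, "dy": 0, "dz": 0, "rx": 0, "ry": 0, "rz": 0, "jaw": 1}, {"dx": 0, "dy": 0, "dz": 0, "rx": 0, "ry": 0, "rz": 0, "jaw": 1}, {"dx": 0, "dy": 0, "dz": 0, "rx": 0, "ry": 0, "rz": 0, "jaw": 1}, {"dx": 0, "dy": 0, "dz": 0, "rx": 0, "ry": 0, "rz": 0, "jaw": 1}, {"dx": 0, "dy": 0, "dz": 0, "rx": 0, "ry": 0, "rz": 0, "jaw": 1}]}}

```text
clock: 2.28
ee_pos: [474.1, -334.9, 161.0]
eef_rot: [[0.928, 0.372, 0.002], [0.372, -0.928, -0.002], [0.001, 0.003, -1.0]]
ft_force: [-0.1, 0.7, 6.6]
gripper_width: 0.199
```

Call:
{"op": "drive_tool", "data": {"targets": [{"dx": 0, "dy": 0, "dz": 0, "rx": 0, "ry": 0, "rz": 0, "jaw": 1}, {"dx": 0, "dy": 0, "dz": 6, "rx": 0, "ry": 0, "rz": 0, "jaw": 1}, {"dx": 0, "dy": 0, "dz": 6, "rx": 0, "ry": 0, "rz": 0, "jaw": 1}, {"dx": -10, "dy": -4, "dz": 0, "rx": 0, "ry": 0, "rz": 0, "jaw": 1}, {"dx": -20, "dy": -8, "dz": 0, "rx": 0, "ry": 0, "rz": 0, "jaw": 1}]}}

```text
clock: 2.7
ee_pos: [444.2, -346.2, 171.9]
eef_rot: [[0.927, 0.374, 0.001], [0.374, -0.927, -0.001], [0.001, 0.001, -1.0]]
ft_force: [-0.6, 0.4, -0.3]
gripper_width: 0.199
```

Call:
{"op": "drive_tool", "data": {"targets": [{"dx": -20, "dy": -8, "dz": 0, "rx": 0, "ry": 0, "rz": 0, "jaw": 1}, {"dx": -20, "dy": -8, "dz": 0, "rx": 0, "ry": 0, "rz": 0, "jaw": 1}, {"dx": 0, "dy": 0, "dz": 35, "rx": 0, "ry": 0, "rz": 0, "jaw": 1}, {"dx": 0, "dy": 0, "dz": 35, "rx": 0, "ry": 0, "rz": 0, "jaw": 1}, {"dx": 0, "dy": 0, "dz": 35, "rx": 0, "ry": 0, "rz": 0, "jaw": 1}]}}

```text
clock: 3.12
ee_pos: [401.7, -362.0, 277.5]
eef_rot: [[0.929, 0.371, -0.001], [0.371, -0.929, 0.001], [-0.001, -0.001, -1.0]]
ft_force: [-0.2, -0.9, -0.3]
gripper_width: 0.2
```

Call:
{"op": "drive_tool", "data": {"targets": [{"dx": 0, "dy": 20, "dz": 30, "rx": 0, "ry": 0, "rz": 0, "jaw": 1}, {"dx": 5, "dy": 30, "dz": 20, "rx": 0, "ry": 0, "rz": 0, "jaw": 1}, {"dx": 10, "dy": 35, "dz": 0, "rx": 0, "ry": 0, "rz": 0, "jaw": 1}, {"dx": 10, "dy": 35, "dz": 0, "rx": 0, "ry": 0, "rz": 0, "jaw": 1}, {"dx": 0, "dy": 0, "dz": 0, "rx": 0, "ry": 0, "rz": 0, "jaw": 1}]}}

```text
clock: 3.53
ee_pos: [428.7, -237.6, 327.3]
eef_rot: [[0.927, 0.375, 0.001], [0.375, -0.927, 0.001], [0.002, -0.001, -1.0]]
ft_force: [0.4, -0.1, 0.0]
gripper_width: 0.199
```

Call:
{"op": "drive_tool", "data": {"targets": [{"dx": 8, "dy": 36, "dz": 0, "rx": 0, "ry": 0, "rz": 0, "jaw": 1}, {"dx": 8, "dy": 36, "dz": 0, "rx": 0, "ry": 0, "rz": 0, "jaw": 1}, {"dx": 8, "dy": 36, "dz": 0, "rx": 0, "ry": 0, "rz": 0, "jaw": 1}, {"dx": 8, "dy": 36, "dz": 0, "rx": 0, "ry": 0, "rz": 0, "jaw": 1}, {"dx": 8, "dy": 36, "dz": 0, "rx": 0, "ry": 0, "rz": 0, "jaw": 1}]}}

```text
clock: 3.95
ee_pos: [467.8, -60.9, 326.5]
eef_rot: [[0.928, 0.372, 0.0], [0.372, -0.928, -0.0], [0.0, 0.0, -1.0]]
ft_force: [1.8, -0.2, -1.4]
gripper_width: 0.201
```

Call:
{"op": "drive_tool", "data": {"targets": [{"dx": 8, "dy": 35, "dz": 0, "rx": 0, "ry": 0, "rz": 0, "jaw": 1}, {"dx": 8, "dy": 30, "dz": 0, "rx": 0, "ry": 0, "rz": 0, "jaw": 1}, {"dx": 10, "dy": 0, "dz": 0, "rx": 0, "ry": 0, "rz": 0, "jaw": 1}, {"dx": 0, "dy": 0, "dz": 0, "rx": 0, "ry": 0, "rz": 0, "jaw": 1}, {"dx": 0, "dy": 0, "dz": 0, "rx": 0, "ry": 0, "rz": 0, "jaw": 1}]}}

```text
clock: 4.37
ee_pos: [494.1, 2.3, 326.1]
eef_rot: [[0.928, 0.373, -0.001], [0.373, -0.928, -0.0], [-0.001, 0.0, -1.0]]
ft_force: [-0.3, 0.3, -1.2]
gripper_width: 0.196
```

Run:
```python
from h import *
o=bot.get_obs();p=o["ee_pos"];print(p,o["clock"],o["q"])
c=bot.get_calibration("wrist");im=bot.read_camera("wrist")
import json;json.dump({k:np.array(v).tolist() for k,v in c.items()},open("c2.json","w"))
for X in [(586.5,43,100),p-[0,0,26],p-[0,0,141]]: print(proj("wrist",X,c))
cv2.imwrite("pics/w2.png",im)
```

```text
[494.10270654   2.34768381 326.09471013] 4.3667 [-8.19404776e+00  1.13049040e+01 -1.67746055e+00  7.70486681e+01
 -2.71885220e-02  1.49932478e+02]
[312.85954642 109.32134245]
[315.52705399 284.88226656]
[315.9630991  228.14624413]
```

View pics/w2.png

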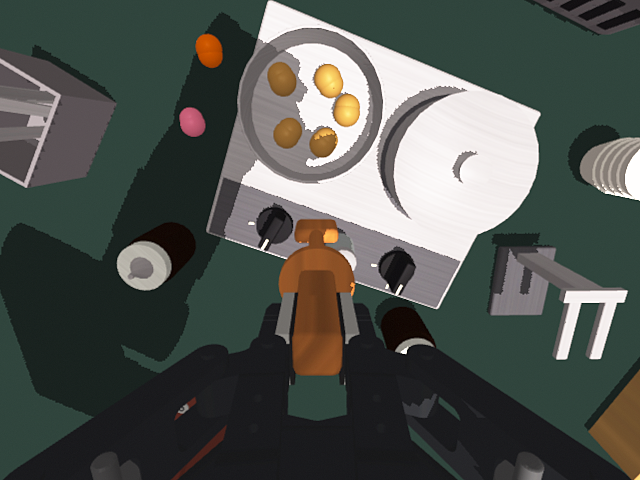

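Run:
```python
from h import *
import json;c=json.load(open("c2.json"))
p=ray("wrist",310.5,105,100,c);print("pot",p.round(1))
im=cv2.imread("pics/w2.png")
for u,v in[(282,79),(328,80),(346,109),(323,142),(287,132)]:
    q=ray("wrist",u,v,60,c);print((q-p)[:2].round(1),np.hypot(*(q-p)[:2]).round(1))
for u,v in [(274,222),(398,270)]: print("knob",ray("wrist",u,v,85,c).round(1))
```

```text
pot [589.4  46.7 100. ]
[15.3 40.3] 43.1
[33.1 -6.7] 33.8
[ 13.4 -36.7] 39.1
[-29.1 -26.2] 39.1
[-34.3  16.1] 37.8
knob [456.9  40.2  85. ]
knob [ 456.5 -120.2   85. ]
```

The spoon hangs straight in the jaws, with the blade at (317,232). The pot rim is centred at (310,105), and its five potatoes sit in a ring of about 40 mm radius with the centre free. I'm going in at the centre.

Call:
{"op": "drive_tool", "data": {"targets": [{"dx": 31, "dy": 14, "dz": 0, "rx": 0, "ry": 0, "rz": 0, "jaw": 1}, {"dx": 30, "dy": 14, "dz": 0, "rx": 0, "ry": 0, "rz": 0, "jaw": 1}, {"dx": 30, "dy": 13, "dz": 0, "rx": 0, "ry": 0, "rz": 0, "jaw": 1}, {"dx": 0, "dy": 0, "dz": 0, "rx": 0, "ry": 0, "rz": 0, "jaw": 1}, {"dx": 0, "dy": 0, "dz": -30, "rx": 0, "ry": 0, "rz": 0, "jaw": 1}]}}

```text
clock: 4.83
ee_pos: [588.4, 42.7, 299.6]
eef_rot: [[0.929, 0.371, 0.007], [0.371, -0.929, -0.001], [0.006, 0.003, -1.0]]
ft_force: [1.6, -0.1, -1.4]
gripper_width: 0.198
```

Run:
```python
from h import *
o=bot.get_obs();p=o["ee_pos"];print(p,o["clock"],o["q"])
for n in("top","scene"): cv2.imwrite(f"pics/{n}1.png",bot.read_camera(n))
t=cv2.imread("pics/top1.png")[140:320,210:410];s=cv2.imread("pics/scene1.png")[160:340,190:390]
k=lambda i:cv2.resize(i,(400,360),interpolation=cv2.INTER_CUBIC)
cv2.imwrite("pics/ts1.png",np.hstack([k(t),k(s)]))
```

```text
[588.44768298  42.66588796 299.60868476] 4.8333 [-2.94457281e+00  2.22853321e+01  9.55201702e+00  7.68783557e+01
 -1.09573851e-02  1.55262506e+02]
```

View pics/ts1.png

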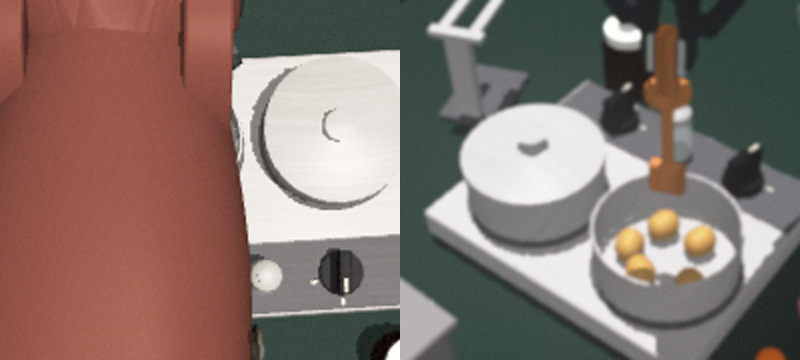

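Run:
```python
from h import *
P=lambda x,y,z:(proj("scene",(x,y,z))-[190,160])*2+[400,0]
print("tip",P(588.4,42.7,158.6),P(591.2,43.8,158.6))
for c in[(588,44.5),(589.4,46.7)]:
  a=np.array([P(c[0]+75*np.cos(t),c[1]+75*np.sin(t),100) for t in np.linspace(0,6.28,60)]);print(c,a.min(0),a.max(0))
```

```text
tip [664.15578792 181.2362384 ] [663.24852855 183.4767106 ]
(588, 44.5) [587.67661632 169.58977303] [743.02773069 286.28077961]
(589.4, 46.7) [588.44385954 171.27862406] [744.12177229 288.45703185]
```

Call:
{"op": "drive_tool", "data": {"targets": [{"dx": -2, "dy": 1, "dz": -28, "rx": 0, "ry": 0, "rz": 0, "jaw": 1}, {"dx": 0, "dy": 0, "dz": -28, "rx": 0, "ry": 0, "rz": 0, "jaw": 1}, {"dx": 0, "dy": 0, "dz": -24, "rx": 0, "ry": 0, "rz": 0, "jaw": 1}, {"dx": 0, "dy": 0, "dz": -14, "rx": 0, "ry": 0, "rz": 0, "jaw": 1}, {"dx": 0, "dy": 0, "dz": -10, "rx": 0, "ry": 0, "rz": 0, "jaw": 1}]}}

```text
clock: 5.35
ee_pos: [582.2, 43.7, 191.8]
eef_rot: [[0.929, 0.371, -0.002], [0.371, -0.929, -0.0], [-0.002, -0.001, -1.0]]
ft_force: [-0.3, 0.9, 0.1]
gripper_width: 0.199
```

Call:
{"op": "drive_tool", "data": {"targets": [{"dx": -3, "dy": 7, "dz": 0, "rx": 0, "ry": 0, "rz": 0, "jaw": 1}, {"dx": -3, "dy": 7, "dz": 0, "rx": 0, "ry": 0, "rz": 0, "jaw": 1}, {"dx": -3, "dy": 7, "dz": 0, "rx": 0, "ry": 0, "rz": 0, "jaw": 1}, {"dx": -3, "dy": 7, "dz": 0, "rx": 0, "ry": 0, "rz": 0, "jaw": 1}, {"dx": -1.5, "dy": 5.4, "dz": 0, "rx": 0, "ry": 0, "rz": 0, "jaw": 1}]}}

```text
clock: 5.77
ee_pos: [569.7, 79.4, 193.4]
eef_rot: [[0.928, 0.373, 0.001], [0.373, -0.928, 0.0], [0.001, 0.0, -1.0]]
ft_force: [-0.5, 0.1, -0.4]
gripper_width: 0.198
```

Call:
{"op": "drive_tool", "data": {"targets": [{"dx": -5, "dy": -5, "dz": 0, "rx": 0, "ry": 0, "rz": 0, "jaw": 1}, {"dx": -5, "dy": -5, "dz": 0, "rx": 0, "ry": 0, "rz": 0, "jaw": 1}, {"dx": -4.5, "dy": -6, "dz": 0, "rx": 0, "ry": 0, "rz": 0, "jaw": 1}, {"dx": -3, "dy": -7, "dz": 0, "rx": 0, "ry": 0, "rz": 0, "jaw": 1}, {"dx": -2, "dy": -7, "dz": 0, "rx": 0, "ry": 0, "rz": 0, "jaw": 1}]}}

```text
clock: 6.18
ee_pos: [551.0, 47.3, 192.8]
eef_rot: [[0.928, 0.372, 0.002], [0.372, -0.928, 0.0], [0.002, 0.001, -1.0]]
ft_force: [5.6, 0.7, -1.0]
gripper_width: 0.199
```

Call:
{"op": "drive_tool", "data": {"targets": [{"dx": -0.3, "dy": -7.5, "dz": 0, "rx": 0, "ry": 0, "rz": 0, "jaw": 1}, {"dx": 1.3, "dy": -7.4, "dz": 0, "rx": 0, "ry": 0, "rz": 0, "jaw": 1}, {"dx": 2.8, "dy": -7, "dz": 0, "rx": 0, "ry": 0, "rz": 0, "jaw": 1}, {"dx": 4.2, "dy": -6.2, "dz": 0, "rx": 0, "ry": 0, "rz": 0, "jaw": 1}, {"dx": 5.4, "dy": -5.2, "dz": 0, "rx": 0, "ry": 0, "rz": 0, "jaw": 1}]}}

```text
clock: 6.6
ee_pos: [564.2, 15.6, 192.5]
eef_rot: [[0.928, 0.372, 0.001], [0.372, -0.928, 0.004], [0.002, -0.003, -1.0]]
ft_force: [3.0, 4.2, 0.6]
gripper_width: 0.198
```

Call:
{"op": "drive_tool", "data": {"targets": [{"dx": 6.4, "dy": -4, "dz": 0, "rx": 0, "ry": 0, "rz": 0, "jaw": 1}, {"dx": 7, "dy": -2.6, "dz": 0, "rx": 0, "ry": 0, "rz": 0, "jaw": 1}, {"dx": 7.4, "dy": -1, "dz": 0, "rx": 0, "ry": 0, "rz": 0, "jaw": 1}, {"dx": 7.5, "dy": 0.5, "dz": 0, "rx": 0, "ry": 0, "rz": 0, "jaw": 1}, {"dx": 7.2, "dy": 2.1, "dz": 0, "rx": 0, "ry": 0, "rz": 0, "jaw": 1}]}}

```text
clock: 7.02
ee_pos: [599.2, 9.5, 191.8]
eef_rot: [[0.928, 0.371, -0.002], [0.371, -0.928, -0.001], [-0.002, -0.0, -1.0]]
ft_force: [-4.9, 0.5, -1.2]
gripper_width: 0.198
```

Call:
{"op": "drive_tool", "data": {"targets": [{"dx": 6.6, "dy": 3.5, "dz": 0, "rx": 0, "ry": 0, "rz": 0, "jaw": 1}, {"dx": 5.7, "dy": 4.8, "dz": 0, "rx": 0, "ry": 0, "rz": 0, "jaw": 1}, {"dx": 4.6, "dy": 5.9, "dz": 0, "rx": 0, "ry": 0, "rz": 0, "jaw": 1}, {"dx": 3.3, "dy": 6.7, "dz": 0, "rx": 0, "ry": 0, "rz": 0, "jaw": 1}, {"dx": 1.8, "dy": 7.3, "dz": 0, "rx": 0, "ry": 0, "rz": 0, "jaw": 1}]}}

```text
clock: 7.43
ee_pos: [621.5, 39.0, 192.3]
eef_rot: [[0.928, 0.372, -0.0], [0.372, -0.928, -0.0], [-0.0, -0.0, -1.0]]
ft_force: [-5.0, -0.2, 0.5]
gripper_width: 0.205
```

Call:
{"op": "drive_tool", "data": {"targets": [{"dx": 0.3, "dy": 7.5, "dz": 0, "rx": 0, "ry": 0, "rz": 0, "jaw": 1}, {"dx": -1.3, "dy": 7.4, "dz": 0, "rx": 0, "ry": 0, "rz": 0, "jaw": 1}, {"dx": -2.8, "dy": 7, "dz": 0, "rx": 0, "ry": 0, "rz": 0, "jaw": 1}, {"dx": -4.2, "dy": 6.2, "dz": 0, "rx": 0, "ry": 0, "rz": 0, "jaw": 1}, {"dx": -5.4, "dy": 5.2, "dz": 0, "rx": 0, "ry": 0, "rz": 0, "jaw": 1}]}}

```text
clock: 7.85
ee_pos: [607.9, 72.1, 192.6]
eef_rot: [[0.928, 0.372, 0.001], [0.372, -0.928, -0.0], [0.001, 0.001, -1.0]]
ft_force: [0.0, -5.9, 2.4]
gripper_width: 0.198
```

Call:
{"op": "drive_tool", "data": {"targets": [{"dx": -6.4, "dy": 4, "dz": 0, "rx": 0, "ry": 0, "rz": 0, "jaw": 1}, {"dx": -7, "dy": 2.6, "dz": 0, "rx": 0, "ry": 0, "rz": 0, "jaw": 1}, {"dx": -7.4, "dy": 1, "dz": 0, "rx": 0, "ry": 0, "rz": 0, "jaw": 1}, {"dx": -7.5, "dy": -0.5, "dz": 0, "rx": 0, "ry": 0, "rz": 0, "jaw": 1}, {"dx": -7.2, "dy": -2.1, "dz": 0, "rx": 0, "ry": 0, "rz": 0, "jaw": 1}]}}

```text
clock: 8.27
ee_pos: [571.4, 76.3, 192.5]
eef_rot: [[0.928, 0.372, 0.0], [0.372, -0.928, -0.001], [-0.0, 0.001, -1.0]]
ft_force: [0.8, 0.2, 0.2]
gripper_width: 0.199
```

Run:
```python
from h import *
o=bot.get_obs();p=o["ee_pos"];print(p,o["clock"],o["ft_force"])
s=bot.read_camera("scene")[160:340,230:430]; w=bot.read_camera("wrist")
k=lambda i:cv2.resize(i,(400,360),interpolation=cv2.INTER_CUBIC)
cv2.imwrite("pics/ts2.png",np.hstack([k(s),k(w)]))
```

```text
[571.44264761  76.30201861 192.47027476] 8.2667 [0.78423542 0.16659294 0.1919885 ]
```

View pics/ts2.png

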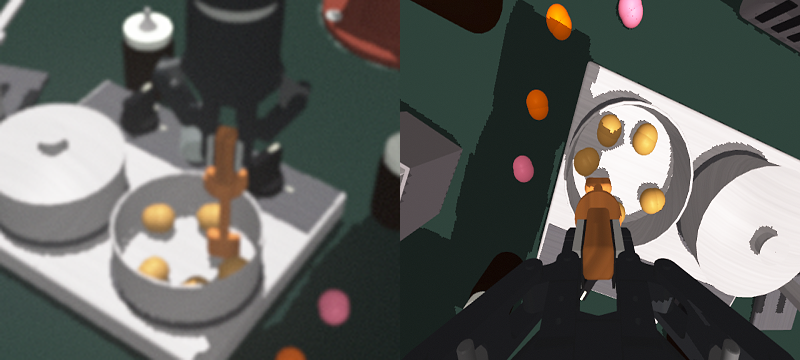

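After one turn the wrist view shows all the potatoes still in the pot, at (610,130), (645,138), (652,201), (587,160) and beside the spoon. They are spread out and their identities are unclear, so I'll sweep again with the blade kept broadside.

Call:
{"op": "drive_tool", "data": {"targets": [{"dx": -3.9, "dy": -2, "dz": 0, "rx": 0, "ry": 0, "rz": 7, "jaw": 1}, {"dx": -3.6, "dy": -2.5, "dz": 0, "rx": 0, "ry": 0, "rz": 7, "jaw": 1}, {"dx": -3.3, "dy": -2.9, "dz": 0, "rx": 0, "ry": 0, "rz": 7, "jaw": 1}, {"dx": -2.9, "dy": -3.3, "dz": 0, "rx": 0, "ry": 0, "rz": 7, "jaw": 1}, {"dx": -2.5, "dy": -3.6, "dz": 0, "rx": 0, "ry": 0, "rz": 7, "jaw": 1}]}}

```text
clock: 8.78
ee_pos: [556.3, 62.5, 192.4]
eef_rot: [[0.542, 0.841, 0.001], [0.841, -0.542, 0.001], [0.001, 0.0, -1.0]]
ft_force: [-0.2, 1.1, -0.6]
gripper_width: 0.2
```

Call:
{"op": "drive_tool", "data": {"targets": [{"dx": -2.1, "dy": -3.9, "dz": 0, "rx": 0, "ry": 0, "rz": 7, "jaw": 1}, {"dx": -1.6, "dy": -4.1, "dz": 0, "rx": 0, "ry": 0, "rz": 7, "jaw": 1}, {"dx": -1.1, "dy": -4.3, "dz": 0, "rx": 0, "ry": 0, "rz": 7, "jaw": 1}, {"dx": -0.5, "dy": -4.4, "dz": 0, "rx": 0, "ry": 0, "rz": 7, "jaw": 1}, {"dx": 0, "dy": -4.4, "dz": 0, "rx": 0, "ry": 0, "rz": 7, "jaw": 1}]}}

```text
clock: 9.2
ee_pos: [552.0, 42.4, 192.8]
eef_rot: [[-0.039, 0.999, 0.003], [0.999, 0.039, 0.003], [0.003, 0.003, -1.0]]
ft_force: [1.9, 5.1, -0.7]
gripper_width: 0.196
```

Call:
{"op": "drive_tool", "data": {"targets": [{"dx": 0.5, "dy": -4.4, "dz": 0, "rx": 0, "ry": 0, "rz": 7, "jaw": 1}, {"dx": 1.1, "dy": -4.3, "dz": 0, "rx": 0, "ry": 0, "rz": 7, "jaw": 1}, {"dx": 1.6, "dy": -4.1, "dz": 0, "rx": 0, "ry": 0, "rz": 7, "jaw": 1}, {"dx": 2.1, "dy": -3.9, "dz": 0, "rx": 0, "ry": 0, "rz": 7, "jaw": 1}, {"dx": 2.5, "dy": -3.6, "dz": 0, "rx": 0, "ry": 0, "rz": 7, "jaw": 1}]}}

```text
clock: 9.62
ee_pos: [559.0, 21.1, 192.4]
eef_rot: [[-0.605, 0.797, 0.001], [0.797, 0.605, 0.001], [0.001, 0.001, -1.0]]
ft_force: [-0.4, 1.4, -1.0]
gripper_width: 0.198
```

Run:
```python
from h import *
o=bot.get_obs();p=o["ee_pos"];print(p,o["clock"],o["ft_force"],o["q"])
cv2.imwrite("pics/sA.png",bot.read_camera("scene"));cv2.imwrite("pics/wA.png",bot.read_camera("wrist"))
```

```text
[558.98577669  21.14601812 192.42350518] 9.6167 [-0.36345778  1.38923259 -0.97591998] [-5.36657376 21.70881803 -7.47141608 60.78805386  0.07672413 47.43612188]
```

Call:
{"op": "drive_tool", "data": {"targets": [{"dx": 2.9, "dy": -3.3, "dz": 0, "rx": 0, "ry": 0, "rz": 7, "jaw": 1}, {"dx": 3.3, "dy": -2.9, "dz": 0, "rx": 0, "ry": 0, "rz": 7, "jaw": 1}, {"dx": 3.6, "dy": -2.5, "dz": 0, "rx": 0, "ry": 0, "rz": 7, "jaw": 1}, {"dx": 3.9, "dy": -2, "dz": 0, "rx": 0, "ry": 0, "rz": 7, "jaw": 1}, {"dx": 4.1, "dy": -1.5, "dz": 0, "rx": 0, "ry": 0, "rz": 7, "jaw": 1}]}}

```text
clock: 10.13
ee_pos: [576.5, 8.9, 192.3]
eef_rot: [[-0.951, 0.311, -0.0], [0.311, 0.951, 0.001], [0.0, 0.001, -1.0]]
ft_force: [-0.7, 0.5, -1.0]
gripper_width: 0.197
```

Call:
{"op": "drive_tool", "data": {"targets": [{"dx": 4.3, "dy": -1, "dz": 0, "rx": 0, "ry": 0, "rz": 7, "jaw": 1}, {"dx": 4.4, "dy": -0.5, "dz": 0, "rx": 0, "ry": 0, "rz": 7, "jaw": 1}, {"dx": 4.4, "dy": 0, "dz": 0, "rx": 0, "ry": 0, "rz": 7, "jaw": 1}, {"dx": 4.4, "dy": 0.6, "dz": 0, "rx": 0, "ry": 0, "rz": 7, "jaw": 1}, {"dx": 4.2, "dy": 1.1, "dz": 0, "rx": 0, "ry": 0, "rz": 7, "jaw": 1}]}}

```text
clock: 10.55
ee_pos: [597.8, 9.2, 192.1]
eef_rot: [[-0.957, -0.291, -0.001], [-0.291, 0.957, 0.001], [0.001, 0.001, -1.0]]
ft_force: [-3.8, -0.7, -0.3]
gripper_width: 0.203
```

Call:
{"op": "drive_tool", "data": {"targets": [{"dx": 4.1, "dy": 1.6, "dz": 0, "rx": 0, "ry": 0, "rz": 7, "jaw": 1}, {"dx": 3.8, "dy": 2.1, "dz": 0, "rx": 0, "ry": 0, "rz": 7, "jaw": 1}, {"dx": 3.6, "dy": 2.6, "dz": 0, "rx": 0, "ry": 0, "rz": 7, "jaw": 1}, {"dx": 3.2, "dy": 3, "dz": 0, "rx": 0, "ry": 0, "rz": 7, "jaw": 1}, {"dx": 2.8, "dy": 3.4, "dz": 0, "rx": 0, "ry": 0, "rz": 7, "jaw": 1}]}}

```text
clock: 10.97
ee_pos: [613.6, 21.8, 191.4]
eef_rot: [[-0.617, -0.787, -0.005], [-0.787, 0.617, -0.0], [0.003, 0.004, -1.0]]
ft_force: [-5.9, -1.1, 0.1]
gripper_width: 0.201
```

Call:
{"op": "drive_tool", "data": {"targets": [{"dx": 2.4, "dy": 3.7, "dz": 0, "rx": 0, "ry": 0, "rz": 7, "jaw": 1}, {"dx": 1.9, "dy": 4, "dz": 0, "rx": 0, "ry": 0, "rz": 7, "jaw": 1}, {"dx": 1.4, "dy": 4.2, "dz": 0, "rx": 0, "ry": 0, "rz": 7, "jaw": 1}, {"dx": 0.9, "dy": 4.3, "dz": 0, "rx": 0, "ry": 0, "rz": 7, "jaw": 1}, {"dx": 0.4, "dy": 4.4, "dz": 0, "rx": 0, "ry": 0, "rz": 7, "jaw": 1}]}}

```text
clock: 11.38
ee_pos: [622.5, 41.5, 192.2]
eef_rot: [[-0.055, -0.999, -0.0], [-0.998, 0.055, -0.002], [0.002, 0.0, -1.0]]
ft_force: [-0.8, -4.5, 0.8]
gripper_width: 0.197
```

Run:
```python
from h import *
o=bot.get_obs();p=o["ee_pos"];print(p,o["clock"],o["ft_force"],o["q"])
cv2.imwrite("pics/sB.png",bot.read_camera("scene"));cv2.imwrite("pics/wB.png",bot.read_camera("wrist"))
k=lambda i:cv2.resize(i,(400,300),interpolation=cv2.INTER_CUBIC)
L=lambda n:cv2.imread(f"pics/{n}.png")
cv2.imwrite("pics/m3.png",np.vstack([np.hstack([k(L(s)[160:310,230:430]),k(L(w))]) for s,w in(("sA","wA"),("sB","wB"))]))
```

```text
[622.49626398  41.53989517 192.23883543] 11.3833 [-0.84159907 -4.53085532  0.79233314] [ -2.82994512  28.7622982    3.69102846  64.94560632  -0.11972268
 -89.69183279]
```

View pics/m3.png

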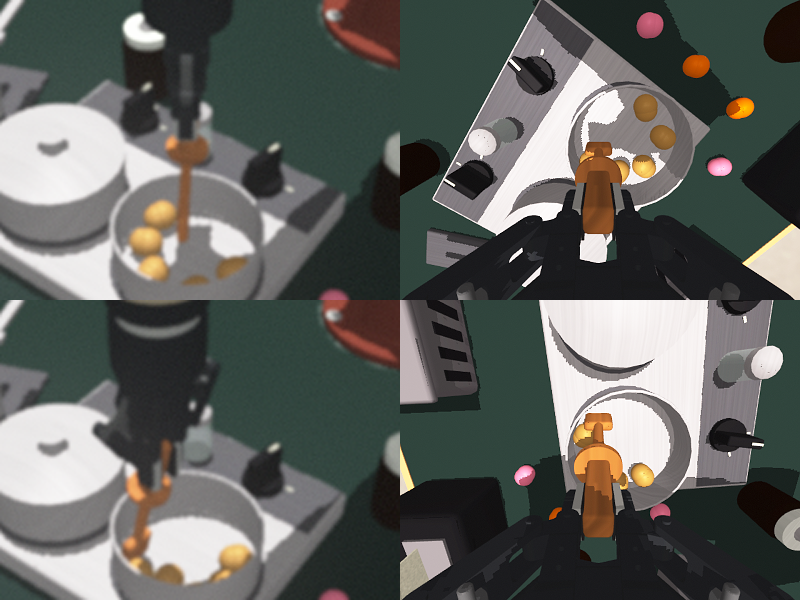

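Broadside sweeping works: the lower row shows all the potatoes bunched ahead of the blade on the +y side, inside the pot. I'll advance a little more, back off, lift out, and check from the wrist.

Call:
{"op": "drive_tool", "data": {"targets": [{"dx": -0.2, "dy": 4.4, "dz": 0, "rx": 0, "ry": 0, "rz": 7, "jaw": 1}, {"dx": -0.7, "dy": 4.3, "dz": 0, "rx": 0, "ry": 0, "rz": 7, "jaw": 1}, {"dx": -1.2, "dy": 4.2, "dz": 0, "rx": 0, "ry": 0, "rz": 7, "jaw": 1}, {"dx": -4, "dy": -5, "dz": 0, "rx": 0, "ry": 0, "rz": 0, "jaw": 1}, {"dx": -8, "dy": -6, "dz": 0, "rx": 0, "ry": 0, "rz": 0, "jaw": 1}]}}

```text
clock: 11.9
ee_pos: [608.7, 44.3, 192.1]
eef_rot: [[0.299, -0.954, 0.001], [-0.954, -0.299, 0.001], [-0.001, -0.001, -1.0]]
ft_force: [-0.1, -0.8, -1.4]
gripper_width: 0.197
```

Call:
{"op": "drive_tool", "data": {"targets": [{"dx": 0, "dy": 0, "dz": 15, "rx": 0, "ry": 0, "rz": 0, "jaw": 1}, {"dx": 0, "dy": 0, "dz": 25, "rx": 0, "ry": 0, "rz": 0, "jaw": 1}, {"dx": 0, "dy": 0, "dz": 30, "rx": 0, "ry": 0, "rz": 0, "jaw": 1}, {"dx": 0, "dy": 0, "dz": 30, "rx": 0, "ry": 0, "rz": 0, "jaw": 1}, {"dx": 0, "dy": 0, "dz": 30, "rx": 0, "ry": 0, "rz": 0, "jaw": 1}]}}

```text
clock: 12.32
ee_pos: [608.0, 43.7, 323.8]
eef_rot: [[0.297, -0.955, 0.0], [-0.955, -0.297, 0.001], [-0.001, -0.0, -1.0]]
ft_force: [1.2, 0.0, -0.5]
gripper_width: 0.202
```

Call:
{"op": "drive_tool", "data": {"targets": [{"dx": -20, "dy": -30, "dz": 0, "rx": 0, "ry": 0, "rz": -7, "jaw": 1}, {"dx": -20, "dy": -30, "dz": 0, "rx": 0, "ry": 0, "rz": -7, "jaw": 1}, {"dx": -20, "dy": -30, "dz": 0, "rx": 0, "ry": 0, "rz": -7, "jaw": 1}, {"dx": -20, "dy": -30, "dz": 0, "rx": 0, "ry": 0, "rz": -7, "jaw": 1}, {"dx": 0, "dy": 0, "dz": 0, "rx": 0, "ry": 0, "rz": -7, "jaw": 1}]}}

```text
clock: 12.73
ee_pos: [525.5, -80.2, 322.8]
eef_rot: [[-0.314, -0.949, -0.001], [-0.949, 0.314, -0.001], [0.001, 0.0, -1.0]]
ft_force: [1.4, 0.5, -1.1]
gripper_width: 0.196
```

Run:
```python
from h import *
o=bot.get_obs();p=o["ee_pos"];print(p,o["clock"],o["q"])
s=bot.read_camera("scene");t=bot.read_camera("top");cv2.imwrite("pics/s4.png",s)
k=lambda i:cv2.resize(i,(400,360),interpolation=cv2.INTER_CUBIC)
cv2.imwrite("pics/m4.png",np.hstack([k(t[140:320,210:410]),k(s[225:325,260:371])]))
```

```text
[525.49308724 -80.21540747 322.77759755] 12.7333 [-1.65108568e+01  1.56213392e+01  3.46661592e+00  7.78517123e+01
 -8.20931600e-02 -8.82140807e+01]
```

View pics/m4.png

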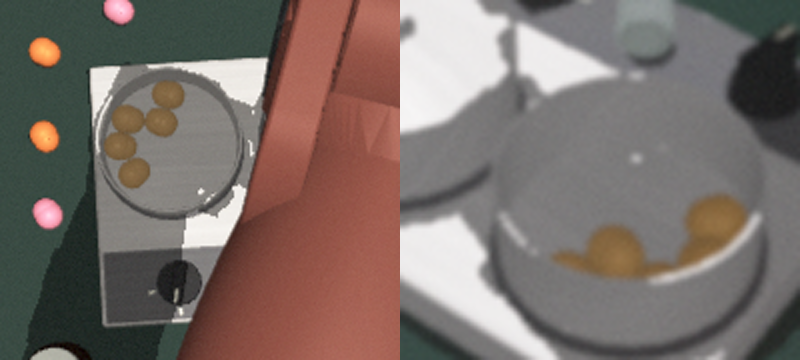

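All five potatoes are in the pot, bunched on its +y side at crop (168,95), (162,122), (128,120), (120,147) and (134,172). Some may sit near an original spot, so I'll do one clockwise sweep the other way to be sure.

Call:
{"op": "drive_tool", "data": {"targets": [{"dx": 6, "dy": 32, "dz": 0, "rx": 0, "ry": 0, "rz": 6, "jaw": 1}, {"dx": 6, "dy": 31, "dz": 0, "rx": 0, "ry": 0, "rz": 6, "jaw": 1}, {"dx": 6, "dy": 31, "dz": 0, "rx": 0, "ry": 0, "rz": 6, "jaw": 1}, {"dx": 5, "dy": 31, "dz": 0, "rx": 0, "ry": 0, "rz": 5, "jaw": 1}, {"dx": 0, "dy": 0, "dz": 0, "rx": 0, "ry": 0, "rz": 0, "jaw": 1}]}}

```text
clock: 13.25
ee_pos: [552.0, 54.5, 322.0]
eef_rot: [[0.111, -0.994, 0.0], [-0.994, -0.111, 0.003], [-0.003, -0.0, -1.0]]
ft_force: [0.3, -0.2, -0.7]
gripper_width: 0.196
```

Call:
{"op": "drive_tool", "data": {"targets": [{"dx": 0, "dy": 0, "dz": 0, "rx": 0, "ry": 0, "rz": 0, "jaw": 1}, {"dx": 0, "dy": 0, "dz": -10, "rx": 0, "ry": 0, "rz": 0, "jaw": 1}, {"dx": 0, "dy": 0, "dz": -15, "rx": 0, "ry": 0, "rz": 0, "jaw": 1}, {"dx": 0, "dy": 0, "dz": -20, "rx": 0, "ry": 0, "rz": 0, "jaw": 1}, {"dx": 0, "dy": 0, "dz": 0, "rx": 0, "ry": 0, "rz": 0, "jaw": 1}]}}

```text
clock: 13.67
ee_pos: [550.0, 48.6, 274.1]
eef_rot: [[0.1, -0.995, -0.005], [-0.995, -0.1, 0.0], [-0.001, 0.005, -1.0]]
ft_force: [-0.2, -0.2, -1.5]
gripper_width: 0.199
```

Call:
{"op": "drive_tool", "data": {"targets": [{"dx": -1, "dy": -3, "dz": -28, "rx": 0, "ry": 0, "rz": 0, "jaw": 1}, {"dx": 0, "dy": 0, "dz": -26, "rx": 0, "ry": 0, "rz": 0, "jaw": 1}, {"dx": 0, "dy": 0, "dz": -18, "rx": 0, "ry": 0, "rz": 0, "jaw": 1}, {"dx": 0, "dy": 0, "dz": -11, "rx": 0, "ry": 0, "rz": 0, "jaw": 1}, {"dx": 0, "dy": 0, "dz": 0, "rx": 0, "ry": 0, "rz": 0, "jaw": 1}]}}

```text
clock: 14.08
ee_pos: [549.3, 45.6, 192.7]
eef_rot: [[0.1, -0.995, -0.004], [-0.995, -0.1, 0.0], [-0.001, 0.004, -1.0]]
ft_force: [-1.0, -0.6, -0.7]
gripper_width: 0.201
```

Call:
{"op": "drive_tool", "data": {"targets": [{"dx": -0.1, "dy": 4.9, "dz": 0, "rx": 0, "ry": 0, "rz": -7, "jaw": 1}, {"dx": 0.5, "dy": 4.9, "dz": 0, "rx": 0, "ry": 0, "rz": -7, "jaw": 1}, {"dx": 1.1, "dy": 4.8, "dz": 0, "rx": 0, "ry": 0, "rz": -7, "jaw": 1}, {"dx": 1.7, "dy": 4.6, "dz": 0, "rx": 0, "ry": 0, "rz": -7, "jaw": 1}, {"dx": 2.2, "dy": 4.4, "dz": 0, "rx": 0, "ry": 0, "rz": -7, "jaw": 1}]}}

```text
clock: 14.5
ee_pos: [556.7, 69.5, 196.0]
eef_rot: [[-0.493, -0.87, 0.002], [-0.87, 0.493, 0.0], [-0.001, -0.001, -1.0]]
ft_force: [0.1, -0.2, -0.2]
gripper_width: 0.197
```

Call:
{"op": "drive_tool", "data": {"targets": [{"dx": 2.7, "dy": 4.1, "dz": 0, "rx": 0, "ry": 0, "rz": -7, "jaw": 1}, {"dx": 3.2, "dy": 3.7, "dz": 0, "rx": 0, "ry": 0, "rz": -7, "jaw": 1}, {"dx": 3.6, "dy": 3.3, "dz": 0, "rx": 0, "ry": 0, "rz": -7, "jaw": 1}, {"dx": 4, "dy": 2.8, "dz": 0, "rx": 0, "ry": 0, "rz": -7, "jaw": 1}, {"dx": 4.3, "dy": 2.3, "dz": 0, "rx": 0, "ry": 0, "rz": -7, "jaw": 1}]}}

```text
clock: 14.92
ee_pos: [574.6, 85.7, 196.0]
eef_rot: [[-0.903, -0.43, 0.002], [-0.43, 0.903, 0.0], [-0.002, -0.001, -1.0]]
ft_force: [-1.0, -0.4, 0.1]
gripper_width: 0.196
```

Call:
{"op": "drive_tool", "data": {"targets": [{"dx": 4.6, "dy": 1.8, "dz": -3, "rx": 0, "ry": 0, "rz": -7, "jaw": 1}, {"dx": 4.8, "dy": 1.2, "dz": 0, "rx": 0, "ry": 0, "rz": -7, "jaw": 1}, {"dx": 4.9, "dy": 0.6, "dz": 0, "rx": 0, "ry": 0, "rz": -7, "jaw": 1}, {"dx": 4.9, "dy": 0, "dz": 0, "rx": 0, "ry": 0, "rz": -7, "jaw": 1}, {"dx": 4.9, "dy": -0.6, "dz": 0, "rx": 0, "ry": 0, "rz": -7, "jaw": 1}]}}

```text
clock: 15.33
ee_pos: [598.1, 87.7, 192.8]
eef_rot: [[-0.986, 0.166, 0.0], [0.166, 0.986, -0.002], [-0.0, -0.002, -1.0]]
ft_force: [-0.4, -2.4, 0.1]
gripper_width: 0.2
```

Call:
{"op": "drive_tool", "data": {"targets": [{"dx": 4.8, "dy": -1.2, "dz": 0, "rx": 0, "ry": 0, "rz": -7, "jaw": 1}, {"dx": 4.6, "dy": -1.8, "dz": 0, "rx": 0, "ry": 0, "rz": -7, "jaw": 1}, {"dx": 4.3, "dy": -2.3, "dz": 0, "rx": 0, "ry": 0, "rz": -7, "jaw": 1}, {"dx": 4, "dy": -2.8, "dz": 0, "rx": 0, "ry": 0, "rz": -7, "jaw": 1}, {"dx": 3.6, "dy": -3.3, "dz": 0, "rx": 0, "ry": 0, "rz": -7, "jaw": 1}]}}

```text
clock: 15.75
ee_pos: [619.0, 75.6, 192.4]
eef_rot: [[-0.712, 0.702, -0.001], [0.702, 0.712, -0.003], [-0.001, -0.003, -1.0]]
ft_force: [-1.9, -3.1, -1.0]
gripper_width: 0.2
```

Call:
{"op": "drive_tool", "data": {"targets": [{"dx": 3.2, "dy": -3.7, "dz": 0, "rx": 0, "ry": 0, "rz": -7, "jaw": 1}, {"dx": 2.7, "dy": -4.1, "dz": 0, "rx": 0, "ry": 0, "rz": -7, "jaw": 1}, {"dx": -3, "dy": 4, "dz": 0, "rx": 0, "ry": 0, "rz": 0, "jaw": 1}, {"dx": -6, "dy": 0, "dz": 0, "rx": 0, "ry": 0, "rz": 0, "jaw": 1}, {"dx": -6, "dy": 0, "dz": 0, "rx": 0, "ry": 0, "rz": 0, "jaw": 1}]}}

```text
clock: 16.17
ee_pos: [610.4, 73.3, 192.5]
eef_rot: [[-0.527, 0.85, 0.001], [0.85, 0.527, 0.0], [-0.0, 0.001, -1.0]]
ft_force: [0.7, -0.1, -1.2]
gripper_width: 0.196
```

Call:
{"op": "drive_tool", "data": {"targets": [{"dx": 0, "dy": 0, "dz": 15, "rx": 0, "ry": 0, "rz": 0, "jaw": 1}, {"dx": 0, "dy": 0, "dz": 25, "rx": 0, "ry": 0, "rz": 0, "jaw": 1}, {"dx": 0, "dy": 0, "dz": 30, "rx": 0, "ry": 0, "rz": 0, "jaw": 1}, {"dx": 0, "dy": 0, "dz": 30, "rx": 0, "ry": 0, "rz": 0, "jaw": 1}, {"dx": 0, "dy": 0, "dz": 30, "rx": 0, "ry": 0, "rz": 0, "jaw": 1}]}}

```text
clock: 16.58
ee_pos: [609.5, 74.0, 323.8]
eef_rot: [[-0.528, 0.849, 0.001], [0.849, 0.528, 0.001], [0.0, 0.001, -1.0]]
ft_force: [0.1, -0.6, -0.1]
gripper_width: 0.199
```

Call:
{"op": "drive_tool", "data": {"targets": [{"dx": -20, "dy": -30, "dz": 0, "rx": 0, "ry": 0, "rz": 7, "jaw": 1}, {"dx": -20, "dy": -30, "dz": 0, "rx": 0, "ry": 0, "rz": 7, "jaw": 1}, {"dx": -20, "dy": -30, "dz": 0, "rx": 0, "ry": 0, "rz": 7, "jaw": 1}, {"dx": -20, "dy": -30, "dz": 0, "rx": 0, "ry": 0, "rz": 7, "jaw": 1}, {"dx": -20, "dy": -30, "dz": 0, "rx": 0, "ry": 0, "rz": 7, "jaw": 1}]}}

```text
clock: 17.0
ee_pos: [509.4, -76.2, 322.3]
eef_rot: [[-0.921, 0.39, 0.002], [0.39, 0.921, 0.0], [-0.001, 0.001, -1.0]]
ft_force: [0.7, -0.8, -1.7]
gripper_width: 0.204
```

Call:
{"op": "drive_tool", "data": {"targets": [{"dx": -15, "dy": -35, "dz": 0, "rx": 0, "ry": 0, "rz": 7, "jaw": 1}, {"dx": -15, "dy": -35, "dz": 0, "rx": 0, "ry": 0, "rz": 7, "jaw": 1}, {"dx": -10, "dy": -35, "dz": 0, "rx": 0, "ry": 0, "rz": 7, "jaw": 1}, {"dx": -10, "dy": -35, "dz": 0, "rx": 0, "ry": 0, "rz": 7, "jaw": 1}, {"dx": 0, "dy": 0, "dz": 0, "rx": 0, "ry": 0, "rz": 0, "jaw": 1}]}}

```text
clock: 17.42
ee_pos: [462.7, -211.5, 322.2]
eef_rot: [[-0.998, -0.057, 0.001], [-0.057, 0.998, -0.002], [-0.001, -0.002, -1.0]]
ft_force: [-0.8, 0.4, -0.4]
gripper_width: 0.199
```

Run:
```python
from h import *
o=bot.get_obs();p=o["ee_pos"];R=o["eef_rot"];print(p,o["clock"],o["q"],np.degrees(np.arctan2(R[1,0],R[0,0])))
t=bot.read_camera("top");cv2.imwrite("pics/t5.png",t)
# potatoes by colour inside the pot: compare with start
for n in("top0","t5"):
    i=cv2.imread(f"pics/{n}.png")[170:255,250:340];h=cv2.cvtColor(i,cv2.COLOR_BGR2HSV)
    m=cv2.inRange(h,(8,110,50),(25,255,255));d=cv2.distanceTransform(m,cv2.DIST_L2,3)
    pk=(d==cv2.dilate(d,np.ones((9,9))))&(d>3.5);k,_,st,ct=cv2.connectedComponentsWithStats(pk.astype(np.uint8))
    pts=[ray("top",u+250,v+170,60)[:2]-[588.5,45.5] for u,v in ct[1:]]
    print(n,np.round(pts,0).tolist())
cv2.imwrite("pics/t5c.png",cv2.resize(t[150:330,210:520],None,fx=2.5,fy=2.5,interpolation=cv2.INTER_CUBIC))
```

```text
[ 462.72571614 -211.49820086  322.16047784] 17.4167 [-3.27645318e+01  1.28860845e+01 -2.41707220e-01  7.67534375e+01
 -5.79531918e-02 -3.60447033e+01] -176.71982546661016
top0 [[21.0, 47.0], [22.0, -33.0], [-18.0, -27.0], [-25.0, 11.0], [-25.0, 19.0]]
t5 [[52.0, 19.0], [-4.0, 6.0]]
```

Run:
```python
from h import *
for n in("top0","t5"):
    i=cv2.imread(f"pics/{n}.png")[170:255,250:340];h=cv2.cvtColor(cv2.GaussianBlur(i,(3,3),0),cv2.COLOR_BGR2HSV)
    m=cv2.inRange(h,(8,90,30),(28,255,255));k,_,st,ct=cv2.connectedComponentsWithStats(m)
    print(n,[(st[j,:5].tolist(),(ct[j]+[250,170]).round(1).tolist()) for j in range(1,k) if st[j,4]>15])
    if n=="t5":
        for r in m[5:75:2,5:85:1]: print("".join("#" if x else "." for x in r))
```

```text
top0 [([40, 19, 15, 14, 159], [297.2, 195.1]), ([18, 27, 14, 14, 157], [274.4, 203.8]), ([55, 27, 14, 15, 157], [311.7, 204.3]), ([50, 47, 14, 15, 159], [306.9, 223.9]), ([31, 50, 13, 15, 157], [287.0, 227.1])]
t5 [([29, 10, 27, 20, 330], [292.3, 189.7]), ([58, 19, 13, 15, 163], [313.9, 195.7]), ([33, 34, 15, 14, 162], [290.3, 210.8]), ([56, 40, 15, 14, 160], [313.0, 216.6])]
................................................................................
................................................................................
................................................................................
..........................................#######...............................
........................................###########.............................
..........................#######......############.............................
.........................##########...#############.............................
........................############..#############......#######................
........................###########################...###########........
[... 1413 characters left out ...]
....................................................
................................................................................
................................................................................
................................................................................
................................................................................
................................................................................
................................................................................
................................................................................
................................................................................
```

All five potatoes are still in the pot by colour segmentation. Because they go round in order, three of them could have come back near their start. I'll make one longer counter-clockwise sweep that puts the pack on the -x side, which displaces them under every plausible ordering.

Call:
{"op": "drive_tool", "data": {"targets": [{"dx": 12, "dy": 29, "dz": 0, "rx": 0, "ry": 0, "rz": -7, "jaw": 1}, {"dx": 12, "dy": 29, "dz": 0, "rx": 0, "ry": 0, "rz": -7, "jaw": 1}, {"dx": 12, "dy": 29, "dz": 0, "rx": 0, "ry": 0, "rz": -7, "jaw": 1}, {"dx": 12, "dy": 29, "dz": 0, "rx": 0, "ry": 0, "rz": -7, "jaw": 1}, {"dx": 12, "dy": 29, "dz": 0, "rx": 0, "ry": 0, "rz": -7, "jaw": 1}]}}

```text
clock: 17.88
ee_pos: [524.3, -59.7, 322.2]
eef_rot: [[-0.844, 0.536, 0.001], [0.536, 0.844, 0.001], [-0.001, 0.001, -1.0]]
ft_force: [0.5, -0.9, -0.3]
gripper_width: 0.196
```

Call:
{"op": "drive_tool", "data": {"targets": [{"dx": 12, "dy": 29, "dz": 0, "rx": 0, "ry": 0, "rz": -7, "jaw": 1}, {"dx": 12, "dy": 29, "dz": 0, "rx": 0, "ry": 0, "rz": -7, "jaw": 1}, {"dx": 11, "dy": 29, "dz": 0, "rx": 0, "ry": 0, "rz": -7, "jaw": 1}, {"dx": 0, "dy": 2, "dz": 0, "rx": 0, "ry": 0, "rz": 0, "jaw": 1}, {"dx": 0, "dy": 0, "dz": -10, "rx": 0, "ry": 0, "rz": 0, "jaw": 1}]}}

```text
clock: 18.3
ee_pos: [559.8, 29.8, 313.2]
eef_rot: [[-0.603, 0.798, 0.003], [0.798, 0.603, 0.001], [-0.001, 0.003, -1.0]]
ft_force: [0.1, -0.8, -0.2]
gripper_width: 0.198
```

Call:
{"op": "drive_tool", "data": {"targets": [{"dx": 0, "dy": 0, "dz": -15, "rx": 0, "ry": 0, "rz": 0, "jaw": 1}, {"dx": 0, "dy": 0, "dz": -15, "rx": 0, "ry": 0, "rz": 0, "jaw": 1}, {"dx": 0, "dy": 0, "dz": -10, "rx": 0, "ry": 0, "rz": 0, "jaw": 1}, {"dx": 0, "dy": 0, "dz": 0, "rx": 0, "ry": 0, "rz": 0, "jaw": 1}, {"dx": 0, "dy": 0, "dz": 0, "rx": 0, "ry": 0, "rz": 0, "jaw": 1}]}}

```text
clock: 18.72
ee_pos: [558.7, 27.1, 271.7]
eef_rot: [[-0.602, 0.799, -0.0], [0.799, 0.602, 0.0], [0.0, -0.0, -1.0]]
ft_force: [0.8, -0.4, 0.4]
gripper_width: 0.2
```

Position is good. I'll shift y by -3, descend 79 mm and sweep.

Call:
{"op": "drive_tool", "data": {"targets": [{"dx": 0, "dy": -3, "dz": -28, "rx": 0, "ry": 0, "rz": 0, "jaw": 1}, {"dx": 0, "dy": 0, "dz": -26, "rx": 0, "ry": 0, "rz": 0, "jaw": 1}, {"dx": 0, "dy": 0, "dz": -16, "rx": 0, "ry": 0, "rz": 0, "jaw": 1}, {"dx": 0, "dy": 0, "dz": -9, "rx": 0, "ry": 0, "rz": 0, "jaw": 1}, {"dx": 0, "dy": 0, "dz": 0, "rx": 0, "ry": 0, "rz": 0, "jaw": 1}]}}

```text
clock: 19.13
ee_pos: [558.4, 23.7, 191.5]
eef_rot: [[-0.601, 0.799, -0.002], [0.799, 0.601, 0.0], [0.001, -0.001, -1.0]]
ft_force: [0.5, 0.4, 0.8]
gripper_width: 0.195
```

Call:
{"op": "drive_tool", "data": {"targets": [{"dx": 2.7, "dy": -3.8, "dz": 0, "rx": 0, "ry": 0, "rz": 7, "jaw": 1}, {"dx": 3.1, "dy": -3.4, "dz": 0, "rx": 0, "ry": 0, "rz": 7, "jaw": 1}, {"dx": 3.5, "dy": -3, "dz": 0, "rx": 0, "ry": 0, "rz": 7, "jaw": 1}, {"dx": 3.8, "dy": -2.6, "dz": 0, "rx": 0, "ry": 0, "rz": 7, "jaw": 1}, {"dx": 4.1, "dy": -2.1, "dz": 0, "rx": 0, "ry": 0, "rz": 7, "jaw": 1}]}}

```text
clock: 19.55
ee_pos: [577.5, 8.5, 194.4]
eef_rot: [[-0.953, 0.304, 0.003], [0.304, 0.953, -0.0], [-0.003, 0.001, -1.0]]
ft_force: [0.8, 0.2, -0.3]
gripper_width: 0.199
```

Call:
{"op": "drive_tool", "data": {"targets": [{"dx": 4.4, "dy": -1.6, "dz": 0, "rx": 0, "ry": 0, "rz": 7, "jaw": 1}, {"dx": 4.5, "dy": -1, "dz": 0, "rx": 0, "ry": 0, "rz": 7, "jaw": 1}, {"dx": 4.6, "dy": -0.5, "dz": 0, "rx": 0, "ry": 0, "rz": 7, "jaw": 1}, {"dx": 4.6, "dy": 0.1, "dz": 0, "rx": 0, "ry": 0, "rz": 7, "jaw": 1}, {"dx": 4.6, "dy": 0.6, "dz": 0, "rx": 0, "ry": 0, "rz": 7, "jaw": 1}]}}

```text
clock: 19.97
ee_pos: [600.1, 6.1, 194.4]
eef_rot: [[-0.955, -0.298, 0.003], [-0.298, 0.955, -0.0], [-0.002, -0.001, -1.0]]
ft_force: [-1.0, 0.3, -0.3]
gripper_width: 0.198
```

Call:
{"op": "drive_tool", "data": {"targets": [{"dx": 4.5, "dy": 1.2, "dz": 0, "rx": 0, "ry": 0, "rz": 7, "jaw": 1}, {"dx": 4.3, "dy": 1.7, "dz": 0, "rx": 0, "ry": 0, "rz": 7, "jaw": 1}, {"dx": 4.1, "dy": 2.2, "dz": 0, "rx": 0, "ry": 0, "rz": 7, "jaw": 1}, {"dx": 3.8, "dy": 2.7, "dz": 0, "rx": 0, "ry": 0, "rz": 7, "jaw": 1}, {"dx": 3.4, "dy": 3.2, "dz": 0, "rx": 0, "ry": 0, "rz": 7, "jaw": 1}]}}

```text
clock: 20.38
ee_pos: [619.2, 17.9, 194.0]
eef_rot: [[-0.611, -0.792, 0.001], [-0.792, 0.611, 0.001], [-0.001, 0.0, -1.0]]
ft_force: [-3.6, 0.9, -0.8]
gripper_width: 0.204
```

Call:
{"op": "drive_tool", "data": {"targets": [{"dx": 2, "dy": 4.2, "dz": -1, "rx": 0, "ry": 0, "rz": 7, "jaw": 1}, {"dx": 2, "dy": 4.2, "dz": 0, "rx": 0, "ry": 0, "rz": 7, "jaw": 1}, {"dx": 1.5, "dy": 4.4, "dz": 0, "rx": 0, "ry": 0, "rz": 7, "jaw": 1}, {"dx": 1.2, "dy": 4.6, "dz": 0, "rx": 0, "ry": 0, "rz": 7, "jaw": 1}, {"dx": 0.8, "dy": 4.7, "dz": 0, "rx": 0, "ry": 0, "rz": 7, "jaw": 1}]}}

```text
clock: 20.8
ee_pos: [626.8, 39.6, 193.0]
eef_rot: [[-0.047, -0.999, 0.001], [-0.999, 0.047, -0.0], [0.0, -0.001, -1.0]]
ft_force: [-5.8, -0.1, -0.1]
gripper_width: 0.202
```

Call:
{"op": "drive_tool", "data": {"targets": [{"dx": 0.4, "dy": 4.6, "dz": 0, "rx": 0, "ry": 0, "rz": 7, "jaw": 1}, {"dx": -0.2, "dy": 4.6, "dz": 0, "rx": 0, "ry": 0, "rz": 7, "jaw": 1}, {"dx": -0.7, "dy": 4.6, "dz": 0, "rx": 0, "ry": 0, "rz": 7, "jaw": 1}, {"dx": -1.3, "dy": 4.5, "dz": 0, "rx": 0, "ry": 0, "rz": 7, "jaw": 1}, {"dx": -1.8, "dy": 4.3, "dz": 0, "rx": 0, "ry": 0, "rz": 7, "jaw": 1}]}}

```text
clock: 21.22
ee_pos: [622.5, 61.5, 192.8]
eef_rot: [[0.534, -0.845, -0.0], [-0.845, -0.534, -0.002], [0.001, 0.001, -1.0]]
ft_force: [-5.5, -4.3, 0.1]
gripper_width: 0.199
```

Call:
{"op": "drive_tool", "data": {"targets": [{"dx": -2.3, "dy": 4, "dz": 0, "rx": 0, "ry": 0, "rz": 7, "jaw": 1}, {"dx": -2.8, "dy": 3.7, "dz": 0, "rx": 0, "ry": 0, "rz": 7, "jaw": 1}, {"dx": -3.2, "dy": 3.3, "dz": 0, "rx": 0, "ry": 0, "rz": 7, "jaw": 1}, {"dx": -3.6, "dy": 2.9, "dz": 0, "rx": 0, "ry": 0, "rz": 7, "jaw": 1}, {"dx": -3.9, "dy": 2.5, "dz": 0, "rx": 0, "ry": 0, "rz": 7, "jaw": 1}]}}

```text
clock: 21.63
ee_pos: [607.3, 77.4, 193.1]
eef_rot: [[0.922, -0.386, 0.001], [-0.386, -0.922, -0.003], [0.002, 0.002, -1.0]]
ft_force: [-2.3, -5.4, -0.8]
gripper_width: 0.202
```

Call:
{"op": "drive_tool", "data": {"targets": [{"dx": -4.1, "dy": 2.2, "dz": 0, "rx": 0, "ry": 0, "rz": 0, "jaw": 1}, {"dx": -4.3, "dy": 1.7, "dz": 0, "rx": 0, "ry": 0, "rz": 0, "jaw": 1}, {"dx": -4.5, "dy": 1, "dz": 0, "rx": 0, "ry": 0, "rz": 0, "jaw": 1}, {"dx": -4.6, "dy": 0.4, "dz": 0, "rx": 0, "ry": 0, "rz": 0, "jaw": 1}, {"dx": -4.6, "dy": -0.2, "dz": 0, "rx": 0, "ry": 0, "rz": 0, "jaw": 1}]}}

```text
clock: 22.05
ee_pos: [584.8, 83.7, 191.8]
eef_rot: [[0.92, -0.392, 0.001], [-0.392, -0.92, 0.0], [0.001, -0.001, -1.0]]
ft_force: [-0.2, -0.2, 0.2]
gripper_width: 0.2
```

Call:
{"op": "drive_tool", "data": {"targets": [{"dx": 4, "dy": -2, "dz": 0, "rx": 0, "ry": 0, "rz": 0, "jaw": 1}, {"dx": 8, "dy": -4, "dz": 0, "rx": 0, "ry": 0, "rz": 0, "jaw": 1}, {"dx": 5, "dy": -4, "dz": 10, "rx": 0, "ry": 0, "rz": 0, "jaw": 1}, {"dx": 0, "dy": 0, "dz": 25, "rx": 0, "ry": 0, "rz": 0, "jaw": 1}, {"dx": 0, "dy": 0, "dz": 30, "rx": 0, "ry": 0, "rz": 0, "jaw": 1}]}}

```text
clock: 22.47
ee_pos: [601.9, 72.7, 255.2]
eef_rot: [[0.92, -0.392, -0.004], [-0.392, -0.92, -0.0], [-0.003, 0.001, -1.0]]
ft_force: [0.8, 0.8, -0.0]
gripper_width: 0.201
```

Call:
{"op": "drive_tool", "data": {"targets": [{"dx": 0, "dy": 0, "dz": 35, "rx": 0, "ry": 0, "rz": -7, "jaw": 1}, {"dx": 0, "dy": 0, "dz": 35, "rx": 0, "ry": 0, "rz": -7, "jaw": 1}, {"dx": -15, "dy": -30, "dz": 0, "rx": 0, "ry": 0, "rz": -7, "jaw": 1}, {"dx": -15, "dy": -30, "dz": 0, "rx": 0, "ry": 0, "rz": -7, "jaw": 1}, {"dx": -15, "dy": -30, "dz": 0, "rx": 0, "ry": 0, "rz": -7, "jaw": 1}]}}

```text
clock: 22.88
ee_pos: [557.7, -17.8, 326.8]
eef_rot: [[0.525, -0.851, 0.002], [-0.851, -0.525, -0.0], [0.001, -0.001, -1.0]]
ft_force: [-0.3, -0.4, -1.5]
gripper_width: 0.201
```

Call:
{"op": "drive_tool", "data": {"targets": [{"dx": -15, "dy": -30, "dz": 0, "rx": 0, "ry": 0, "rz": -7, "jaw": 1}, {"dx": -15, "dy": -30, "dz": 0, "rx": 0, "ry": 0, "rz": -7, "jaw": 1}, {"dx": -15, "dy": -30, "dz": 0, "rx": 0, "ry": 0, "rz": -7, "jaw": 1}, {"dx": -15, "dy": -30, "dz": 0, "rx": 0, "ry": 0, "rz": -7, "jaw": 1}, {"dx": -15, "dy": -30, "dz": 0, "rx": 0, "ry": 0, "rz": -7, "jaw": 1}]}}

```text
clock: 23.3
ee_pos: [481.7, -168.6, 326.5]
eef_rot: [[-0.059, -0.998, 0.001], [-0.998, 0.059, -0.0], [0.0, -0.001, -1.0]]
ft_force: [1.0, 0.2, -0.0]
gripper_width: 0.198
```

Call:
{"op": "drive_tool", "data": {"targets": [{"dx": -15, "dy": -20, "dz": 0, "rx": 0, "ry": 0, "rz": -7, "jaw": 1}, {"dx": -15, "dy": -20, "dz": 0, "rx": 0, "ry": 0, "rz": -7, "jaw": 1}, {"dx": -10, "dy": -20, "dz": 0, "rx": 0, "ry": 0, "rz": -7, "jaw": 1}, {"dx": -10, "dy": -20, "dz": 0, "rx": 0, "ry": 0, "rz": -7, "jaw": 1}, {"dx": 0, "dy": 0, "dz": 0, "rx": 0, "ry": 0, "rz": -7, "jaw": 1}]}}

```text
clock: 23.72
ee_pos: [431.0, -250.4, 326.4]
eef_rot: [[-0.623, -0.782, -0.0], [-0.782, 0.623, -0.001], [0.001, -0.001, -1.0]]
ft_force: [-0.2, 0.5, 0.0]
gripper_width: 0.199
```

Run:
```python
from h import *
o=bot.get_obs();p=o["ee_pos"];R=o["eef_rot"];print(p,o["clock"],o["q"],np.degrees(np.arctan2(R[1,0],R[0,0])))
t=bot.read_camera("top");cv2.imwrite("pics/t6.png",t)
i=t[170:255,250:340];h=cv2.cvtColor(cv2.GaussianBlur(i,(3,3),0),cv2.COLOR_BGR2HSV)
m=cv2.inRange(h,(8,90,30),(28,255,255));k,_,st,ct=cv2.connectedComponentsWithStats(m)
print([(st[j,:5].tolist(),(ct[j]+[250,170]).round(1).tolist()) for j in range(1,k) if st[j,4]>15])
for r in m[5:75:2,5:85:1]: print("".join("#" if x else "." for x in r))
```

```text
[ 431.00028982 -250.35362894  326.37637263] 23.7167 [-3.85112806e+01  1.17402712e+01 -1.08670287e+00  7.71337231e+01
 -7.56358660e-02 -8.99419780e+01] -128.56935454137047
[([19, 29, 15, 15, 157], [275.9, 206.1]), ([40, 30, 14, 15, 159], [296.5, 206.9]), ([13, 44, 25, 26, 331], [275.1, 226.6]), ([38, 47, 16, 14, 161], [295.7, 223.6])]
................................................................................
................................................................................
................................................................................
................................................................................
................................................................................
................................................................................
................................................................................
................................................................................
................................................................................
...................................
[... 1370 characters left out ...]
####..##############................................
....................#############...#########...................................
....................#############...............................................
...................##############...............................................
...................#############................................................
....................###########.................................................
......................######....................................................
................................................................................
................................................................................
```

Five potatoes are now at (276,206), (296,207), (270,220), (281,232) and (296,224). The pack has moved well round and nothing has left the pot. Next is hanging the spoon.

Call:
{"op": "drive_tool", "data": {"targets": [{"dx": -5, "dy": -28, "dz": 0, "rx": 0, "ry": 0, "rz": -7, "jaw": 1}, {"dx": -5, "dy": -28, "dz": 0, "rx": 0, "ry": 0, "rz": -7, "jaw": 1}, {"dx": -4, "dy": -27, "dz": 0, "rx": 0, "ry": 0, "rz": -7, "jaw": 1}, {"dx": -4, "dy": -27, "dz": 0, "rx": 0, "ry": 0, "rz": -7, "jaw": 1}, {"dx": 0, "dy": 0, "dz": 0, "rx": 0, "ry": 0, "rz": -1.4, "jaw": 1}]}}

```text
clock: 24.18
ee_pos: [413.7, -360.9, 325.6]
eef_rot: [[-0.926, -0.378, -0.0], [-0.378, 0.926, -0.001], [0.001, -0.001, -1.0]]
ft_force: [-0.5, 1.1, -2.3]
gripper_width: 0.202
```

Call:
{"op": "drive_tool", "data": {"targets": [{"dx": 0, "dy": 0, "dz": -35, "rx": 0, "ry": 0, "rz": 0, "jaw": 1}, {"dx": 0, "dy": 0, "dz": -35, "rx": 0, "ry": 0, "rz": 0, "jaw": 1}, {"dx": 0, "dy": 0, "dz": -35, "rx": 0, "ry": 0, "rz": 0, "jaw": 1}, {"dx": 0, "dy": 0, "dz": -30, "rx": 0, "ry": 0, "rz": 0, "jaw": 1}, {"dx": 0, "dy": 0, "dz": 0, "rx": 0, "ry": 0, "rz": 0, "jaw": 1}]}}

```text
clock: 24.6
ee_pos: [412.0, -353.9, 185.9]
eef_rot: [[-0.922, -0.387, -0.006], [-0.387, 0.922, 0.007], [0.003, 0.009, -1.0]]
ft_force: [-0.3, 0.4, -2.0]
gripper_width: 0.2
```

Call:
{"op": "drive_tool", "data": {"targets": [{"dx": 0, "dy": 0, "dz": -10, "rx": 0, "ry": 0, "rz": 0, "jaw": 1}, {"dx": 0, "dy": 0, "dz": 0, "rx": 0, "ry": 0, "rz": 0, "jaw": 1}, {"dx": 0, "dy": 0, "dz": 0, "rx": 0, "ry": 0, "rz": 0, "jaw": 1}, {"dx": 0, "dy": 0, "dz": 0, "rx": 0, "ry": 0, "rz": 0, "jaw": 1}, {"dx": 0, "dy": 0, "dz": 0, "rx": 0, "ry": 0, "rz": 0, "jaw": 1}]}}

```text
clock: 25.02
ee_pos: [414.7, -357.2, 182.8]
eef_rot: [[-0.923, -0.384, 0.002], [-0.384, 0.923, -0.002], [-0.001, -0.002, -1.0]]
ft_force: [0.6, -0.7, -0.6]
gripper_width: 0.203
```

Run:
```python
from h import *
o=bot.get_obs();p=o["ee_pos"];R=o["eef_rot"];print(p,o["clock"],np.degrees(np.arctan2(R[1,0],R[0,0])))
w=bot.read_camera("wrist");t=bot.read_camera("scene")
k=lambda i:cv2.resize(i,(400,360),interpolation=cv2.INTER_CUBIC)
cv2.imwrite("pics/m7.png",np.hstack([k(w),k(t[110:230,150:290])]))
```

```text
[ 414.68019707 -357.21834906  182.78227121] 25.0167 -157.39205563061188
```

View pics/m7.png

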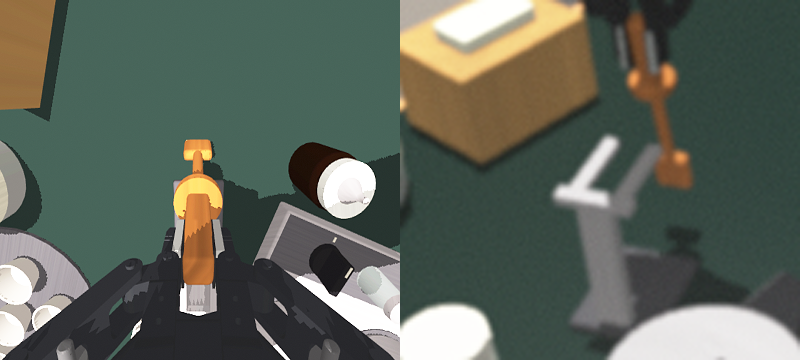

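Run:
```python
from h import *
o=bot.get_obs();p=o["ee_pos"];R=np.array(o["eef_rot"]);c=bot.get_calibration("wrist")
g=p-19*R[:,2]
S=lambda X:((proj("scene",X)-[150,110])*[400/140,3]+[400,0]).round(0)
W=lambda X:(proj("wrist",X,c)*[400/640,.75]).round(0)
for off in(0,4):
  for a in(0,4,8,12,16):
    d=np.sin(np.radians(a))*R[:,0]+np.cos(np.radians(a))*R[:,2]
    P=lambda s:g+off*R[:,0]+d*s
    print(off,a,"top",S(P(-25)),"collar",S(P(39)),W(P(39)),"bladeTop",S(P(121)),W(P(121)),"tip",S(P(157)),W(P(157)))
```

```text
0 0 top [637.  14.] collar [647.  85.] [199. 219.] bladeTop [658. 168.] [199. 183.] tip [663. 202.] [198. 173.]
0 4 top [637.  15.] collar [648.  83.] [199. 216.] bladeTop [662. 162.] [199. 175.] tip [667. 195.] [198. 164.]
0 8 top [636.  16.] collar [649.  81.] [199. 212.] bladeTop [665. 156.] [199. 167.] tip [672. 187.] [198. 155.]
0 12 top [635.  17.] collar [651.  79.] [199. 209.] bladeTop [668. 150.] [199. 159.] tip [676. 178.] [199. 145.]
0 16 top [634.  19.] collar [652.  77.] [199. 206.] bladeTop [672. 143.] [199. 151.] tip [680. 169.] [199. 136.]
4 0 top [639.  11.] collar [649.  82.] [199. 214.] bladeTop [660. 166.] [199. 179.] tip [664. 200.] [198. 170.]
4 4 top [638.  12.] collar [650.  81.] [199. 210.] bladeTop [663. 160.] [199. 171.] tip [669. 192.] [198. 160.]
4 8 top [638.  14.] collar [651.  79.] [199. 207.] bladeTop [667. 154.] [199. 163.] tip [673. 184.] [198. 151.]
4 12 top [637.  15.] collar [652.  77.] [199. 204.] bladeTop [670. 147.] [199. 155.] tip [677. 176.] [199. 142.]
4 16 top [636.  16.] collar [653.  74.] [199. 200.] bladeTop [673. 140.] [199. 147.] tip [681. 167.] [199. 132.]
```

The blade has tilted about 9° in the pads, toward tool +x: wrist tip at about (198,150), scene tip at about (675,187). I'll tip the tool to bring the spoon upright before entering the fork.

Call:
{"op": "drive_tool", "data": {"targets": [{"dx": 1, "dy": -2, "dz": 0, "rx": 1.7, "ry": -4.2, "rz": 0, "jaw": 1}, {"dx": 0, "dy": 0, "dz": -5, "rx": 1.7, "ry": -4.2, "rz": 0, "jaw": 1}, {"dx": 0, "dy": 0, "dz": -4, "rx": 0, "ry": 0, "rz": 0, "jaw": 1}, {"dx": 0, "dy": 0, "dz": 0, "rx": 0, "ry": 0, "rz": 0, "jaw": 1}, {"dx": 0, "dy": 0, "dz": 0, "rx": 0, "ry": 0, "rz": 0, "jaw": 1}]}}

```text
clock: 25.53
ee_pos: [414.8, -358.6, 172.5]
eef_rot: [[-0.912, -0.384, 0.144], [-0.379, 0.924, 0.058], [-0.156, -0.001, -0.988]]
ft_force: [0.1, 0.5, -0.2]
gripper_width: 0.197
```

Run:
```python
from h import *
o=bot.get_obs();p=o["ee_pos"];R=np.array(o["eef_rot"]);print(p,o["ft_force"])
c=bot.get_calibration("wrist");w=bot.read_camera("wrist");s=bot.read_camera("scene")
def comp(im,x0,y0,x1,y1):
    h=cv2.cvtColor(im[y0:y1,x0:x1],cv2.COLOR_BGR2HSV);m=cv2.inRange(h,(5,130,60),(22,255,255));return m
m=comp(s,215,100,265,185)
for y in range(0,85,2):
    xs=np.where(m[y])[0]
    if len(xs): print(y+100,xs.min()+215,xs.max()+215,end=" | ")
print()
g=p-19*R[:,2]
for off in (0,3):
  for d in (np.array([0,0,-1.]),):
    P=lambda q:proj("scene",g+off*R[:,0]+d*q).round(1)
    print(off,P(-25),P(45),P(124),P(160))
```

```text
[ 414.80651375 -358.60360176  172.4556846 ] [ 0.06204239  0.52417017 -0.17784708]
118 232 234 | 120 230 235 | 122 230 235 | 124 231 234 | 126 231 234 | 128 231 234 | 130 231 235 | 132 215 235 | 134 232 235 | 136 233 235 | 138 216 243 | 140 230 244 | 142 230 244 | 144 231 243 | 146 234 240 | 148 237 240 | 150 237 240 | 152 238 240 | 154 238 240 | 156 238 241 | 164 241 242 | 166 240 242 | 168 237 243 | 170 237 247 | 172 237 247 | 174 237 247 | 176 237 248 | 178 238 248 | 
0 [233.5 117.7] [237.2 143.2] [240.9 169.4] [242.5 180.6]
3 [234.  117.2] [237.6 142.7] [241.4 168.9] [243.  180.1]
```

The spoon is upright now: the scene pixels match the vertical model within about 1 px. Next I slide it into the fork and lower it.

Call:
{"op": "drive_tool", "data": {"targets": [{"dx": 14, "dy": 5.5, "dz": 0, "rx": 0, "ry": 0, "rz": 0, "jaw": 1}, {"dx": 14, "dy": 5.5, "dz": 0, "rx": 0, "ry": 0, "rz": 0, "jaw": 1}, {"dx": 14, "dy": 5.5, "dz": 0, "rx": 0, "ry": 0, "rz": 0, "jaw": 1}, {"dx": 14, "dy": 5.5, "dz": 0, "rx": 0, "ry": 0, "rz": 0, "jaw": 1}, {"dx": 14, "dy": 5.5, "dz": 0, "rx": 0, "ry": 0, "rz": 0, "jaw": 1}]}}

```text
clock: 26.05
ee_pos: [486.3, -330.4, 172.6]
eef_rot: [[-0.911, -0.385, 0.145], [-0.38, 0.923, 0.059], [-0.157, -0.002, -0.988]]
ft_force: [-1.0, 0.2, -1.7]
gripper_width: 0.199
```

Call:
{"op": "drive_tool", "data": {"targets": [{"dx": 0, "dy": 0, "dz": -3, "rx": 0, "ry": 0, "rz": 0, "jaw": 1}, {"dx": 0, "dy": 0, "dz": -3, "rx": 0, "ry": 0, "rz": 0, "jaw": 1}, {"dx": 0, "dy": 0, "dz": -3, "rx": 0, "ry": 0, "rz": 0, "jaw": 1}, {"dx": 0, "dy": 0, "dz": 0, "rx": 0, "ry": 0, "rz": 0, "jaw": 1}, {"dx": 0, "dy": 0, "dz": 0, "rx": 0, "ry": 0, "rz": 0, "jaw": 1}]}}

```text
clock: 26.47
ee_pos: [484.4, -331.1, 163.1]
eef_rot: [[-0.912, -0.383, 0.145], [-0.379, 0.924, 0.059], [-0.157, -0.001, -0.988]]
ft_force: [0.0, 0.2, -1.0]
gripper_width: 0.197
```

Run:
```python
from h import *
o=bot.get_obs();p=o["ee_pos"];print(p,o["ft_force"],o["clock"])
print("along",.928*p[0]+.372*p[1],"lat",-.372*p[0]+.928*p[1])
cv2.imwrite("pics/s8.png",bot.read_camera("scene"))
```

```text
[ 484.39421193 -331.11658256  163.0613975 ] [ 0.01738934  0.19064645 -0.98312927] 26.4667
along 326.3424599556288 lat -487.47083545257783
```

Call:
{"op": "drive_tool", "data": {"targets": [{"dx": 0, "dy": 0, "dz": -1, "rx": 0, "ry": 0, "rz": 0, "jaw": 1}, {"dx": 0, "dy": 0, "dz": -0.5, "rx": 0, "ry": 0, "rz": 0, "jaw": 1}, {"dx": 0, "dy": 0, "dz": 0, "rx": 0, "ry": 0, "rz": 0, "jaw": 1}, {"dx": 0, "dy": 0, "dz": 0, "rx": 0, "ry": 0, "rz": 0, "jaw": 1}, {"dx": 0, "dy": 0, "dz": 0, "rx": 0, "ry": 0, "rz": 0, "jaw": 1}]}}

```text
clock: 26.93
ee_pos: [485.0, -331.1, 161.9]
eef_rot: [[-0.912, -0.384, 0.146], [-0.379, 0.923, 0.059], [-0.158, -0.002, -0.988]]
ft_force: [0.5, -0.3, -0.6]
gripper_width: 0.197
```

Call:
{"op": "drive_tool", "data": {"targets": [{"dx": 0, "dy": 0, "dz": 0, "rx": 0, "ry": 0, "rz": 0, "jaw": 0.5}, {"dx": 0, "dy": 0, "dz": 0, "rx": 0, "ry": 0, "rz": 0, "jaw": 0.3}, {"dx": 0, "dy": 0, "dz": 0, "rx": 0, "ry": 0, "rz": 0, "jaw": 0}, {"dx": 0, "dy": 0, "dz": 0, "rx": 0, "ry": 0, "rz": 0, "jaw": 0}, {"dx": 0, "dy": 0, "dz": 0, "rx": 0, "ry": 0, "rz": 0, "jaw": 0}]}}

```text
clock: 27.35
ee_pos: [485.0, -331.0, 161.9]
eef_rot: [[-0.912, -0.384, 0.146], [-0.379, 0.923, 0.059], [-0.158, -0.002, -0.988]]
ft_force: [0.2, 0.1, 0.6]
gripper_width: 0.502
```

Run:
```python
from h import *
o=bot.get_obs();p=o["ee_pos"];print(p,o["ft_force"],o["clock"],o["gripper_width"])
s=bot.read_camera("scene");cv2.imwrite("pics/s9.png",s)
for n in("pics/scene0.png","pics/s8.png","pics/s9.png"):
    m=cv2.inRange(cv2.cvtColor(cv2.imread(n)[130:215,205:250],cv2.COLOR_BGR2HSV),(5,130,60),(22,255,255))
    print(n,[(y+130,int(np.where(m[y])[0].min()+205),int(np.where(m[y])[0].max()+205)) for y in range(0,85,4) if m[y].any()])
```

```text
[ 485.03582986 -331.02777919  161.85087775] [0.23807629 0.06285011 0.60116544] 27.35 0.5016952683286476
pics/scene0.png [(130, 206, 214), (134, 207, 212), (138, 205, 226), (142, 205, 227), (146, 207, 227), (150, 221, 228), (154, 222, 229), (158, 223, 233), (162, 220, 234), (166, 221, 230), (186, 230, 232), (190, 229, 234), (194, 230, 237), (198, 230, 237)]
pics/s8.png [(138, 206, 222), (142, 206, 222), (146, 207, 222), (150, 219, 222), (154, 220, 222), (158, 219, 232), (162, 218, 232), (166, 222, 228), (170, 226, 226), (186, 228, 231), (190, 229, 236), (194, 229, 236), (198, 231, 236)]
pics/s9.png [(138, 220, 223), (142, 217, 226), (146, 219, 226), (150, 220, 227), (154, 220, 227), (158, 220, 229), (162, 218, 232), (166, 220, 229), (170, 226, 226), (186, 229, 231), (190, 229, 235), (194, 229, 236), (198, 230, 236)]
```

The spoon hangs with nearly the same pixels as at the start. I'll clear straight up and go to the left knob, straightening the tool on the way.

Call:
{"op": "drive_tool", "data": {"targets": [{"dx": 0, "dy": 0, "dz": 8, "rx": 0, "ry": 0, "rz": 0, "jaw": -0.3}, {"dx": 0, "dy": 0, "dz": 20, "rx": 0, "ry": 0, "rz": 0, "jaw": -0.3}, {"dx": 0, "dy": 0, "dz": 25, "rx": 0, "ry": 0, "rz": 0, "jaw": -0.3}, {"dx": 0, "dy": 0, "dz": 30, "rx": 0, "ry": 0, "rz": 0, "jaw": -0.3}, {"dx": 0, "dy": 0, "dz": 30, "rx": 0, "ry": 0, "rz": 0, "jaw": 0}]}}

```text
clock: 27.82
ee_pos: [484.7, -330.7, 276.5]
eef_rot: [[-0.912, -0.384, 0.146], [-0.379, 0.923, 0.059], [-0.157, -0.001, -0.988]]
ft_force: [0.8, -0.4, -0.7]
gripper_width: 0.523
```

Call:
{"op": "drive_tool", "data": {"targets": [{"dx": -4, "dy": 37, "dz": 0, "rx": -1.7, "ry": 4.2, "rz": 0, "jaw": 0}, {"dx": -4, "dy": 37, "dz": 0, "rx": -1.7, "ry": 4.2, "rz": 0, "jaw": 0}, {"dx": -4, "dy": 37, "dz": 0, "rx": 0, "ry": 0, "rz": -5, "jaw": 0}, {"dx": -4, "dy": 37, "dz": 0, "rx": 0, "ry": 0, "rz": -5, "jaw": 0}, {"dx": -4, "dy": 37, "dz": 0, "rx": 0, "ry": 0, "rz": -5, "jaw": 0}]}}

```text
clock: 28.23
ee_pos: [464.8, -144.3, 275.4]
eef_rot: [[-0.992, -0.128, 0.001], [-0.128, 0.992, -0.0], [-0.001, -0.0, -1.0]]
ft_force: [0.4, -0.0, -0.2]
gripper_width: 0.5
```

Call:
{"op": "drive_tool", "data": {"targets": [{"dx": -4, "dy": 37, "dz": 0, "rx": 0, "ry": 0, "rz": -5, "jaw": 0}, {"dx": -4, "dy": 37, "dz": 0, "rx": 0, "ry": 0, "rz": 0, "jaw": 0}, {"dx": -4, "dy": 37, "dz": 0, "rx": 0, "ry": 0, "rz": 0, "jaw": 0}, {"dx": -4, "dy": 37, "dz": 0, "rx": 0, "ry": 0, "rz": 0, "jaw": 0}, {"dx": -4, "dy": 37, "dz": 0, "rx": 0, "ry": 0, "rz": 0, "jaw": 0}]}}

```text
clock: 28.65
ee_pos: [444.5, 40.6, 275.7]
eef_rot: [[-0.999, -0.045, 0.001], [-0.045, 0.999, 0.0], [-0.001, -0.0, -1.0]]
ft_force: [0.6, 0.4, -0.1]
gripper_width: 0.499
```

Call:
{"op": "drive_tool", "data": {"targets": [{"dx": 0, "dy": 0, "dz": -35, "rx": 0, "ry": 0, "rz": 0, "jaw": 0}, {"dx": 0, "dy": 0, "dz": -35, "rx": 0, "ry": 0, "rz": 0, "jaw": 0}, {"dx": 0, "dy": 0, "dz": 0, "rx": 0, "ry": 0, "rz": 0, "jaw": 0}, {"dx": 0, "dy": 0, "dz": 0, "rx": 0, "ry": 0, "rz": 0, "jaw": 0}, {"dx": 0, "dy": 0, "dz": 0, "rx": 0, "ry": 0, "rz": 0, "jaw": 0}]}}

```text
clock: 29.07
ee_pos: [445.9, 38.6, 206.6]
eef_rot: [[-0.999, -0.044, 0.002], [-0.044, 0.999, -0.0], [-0.002, -0.0, -1.0]]
ft_force: [-0.4, -0.1, -0.2]
gripper_width: 0.501
```

Run:
```python
from h import *
import json
o=bot.get_obs();p=o["ee_pos"];R=o["eef_rot"];print(p,o["clock"],o["q"],R,np.degrees(np.arctan2(R[1,0],R[0,0])))
c=bot.get_calibration("wrist");w=bot.read_camera("wrist");t=bot.read_camera("top")
cv2.imwrite("pics/t10.png",t)
json.dump({k:np.array(v).tolist() for k,v in c.items()},open("c3.json","w"))
cv2.imwrite("pics/w10.png",w)
print(proj("wrist",(443.7,38.8,85),c),proj("wrist",(443.7,38.8,49),c))
k=cv2.resize(t[215:290,435:515],(220,220),interpolation=cv2.INTER_CUBIC)
o=np.zeros((480,800,3),np.uint8);o[:,:580]=w[:,30:610];o[:220,580:]=k;cv2.imwrite("pics/m10.png",o)
```

```text
[445.89566702  38.6343662  206.63028097] 29.0667 [-4.42315586e+00  9.17026932e+00 -2.24478918e+01  5.82920836e+01
  1.35376628e-03 -6.97342710e+00] [[-9.99008347e-01 -4.44958222e-02  1.56368070e-03]
 [-4.44960283e-02  9.99009557e-01 -9.72561288e-05]
 [-1.55780447e-03 -1.66737265e-04 -9.99998773e-01]] -177.4497202577989
[318.19260653 233.23740811] [318.06404588 222.06596505]
```

View pics/m10.png

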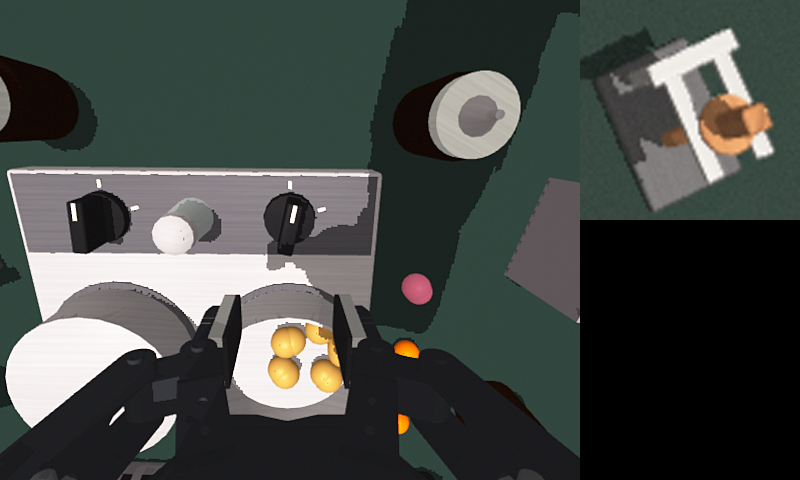

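The spoon hangs in its fork (right inset), and five potatoes are in the pot. The left knob is at about (290,217), its bar turned roughly 7° clockwise with the white line at (293,210), so it is still off. The right knob at (95,220) is untouched. I'm aligning and going down to grip.

Call:
{"op": "drive_tool", "data": {"targets": [{"dx": -4, "dy": 2, "dz": 0, "rx": 0, "ry": 0, "rz": -7, "jaw": 0}, {"dx": 0, "dy": 0, "dz": -35, "rx": 0, "ry": 0, "rz": 0, "jaw": 0}, {"dx": 0, "dy": 0, "dz": -35, "rx": 0, "ry": 0, "rz": 0, "jaw": 0}, {"dx": 0, "dy": 0, "dz": -30, "rx": 0, "ry": 0, "rz": 0, "jaw": 0}, {"dx": 0, "dy": 0, "dz": 0, "rx": 0, "ry": 0, "rz": 0, "jaw": 0}]}}

```text
clock: 29.58
ee_pos: [438.8, 40.8, 102.0]
eef_rot: [[-0.997, 0.078, -0.005], [0.078, 0.997, 0.0], [0.005, 0.0, -1.0]]
ft_force: [-1.9, -0.1, -0.5]
gripper_width: 0.498
```

Call:
{"op": "drive_tool", "data": {"targets": [{"dx": 0, "dy": 0, "dz": -20, "rx": 0, "ry": 0, "rz": 0, "jaw": 0}, {"dx": 0, "dy": 0, "dz": -15, "rx": 0, "ry": 0, "rz": 0, "jaw": 0}, {"dx": 0, "dy": 0, "dz": -12, "rx": 0, "ry": 0, "rz": 0, "jaw": 0}, {"dx": 0, "dy": 0, "dz": 0, "rx": 0, "ry": 0, "rz": 0, "jaw": 0}, {"dx": 0, "dy": 0, "dz": 0, "rx": 0, "ry": 0, "rz": 0, "jaw": 0}]}}

```text
clock: 30.0
ee_pos: [442.2, 40.7, 59.4]
eef_rot: [[-0.997, 0.077, 0.001], [0.077, 0.997, -0.0], [-0.001, 0.0, -1.0]]
ft_force: [-0.4, -0.2, 0.5]
gripper_width: 0.5
```

Call:
{"op": "drive_tool", "data": {"targets": [{"dx": 0, "dy": 0, "dz": -2, "rx": 0, "ry": 0, "rz": 0, "jaw": 0.5}, {"dx": 0, "dy": 0, "dz": 0, "rx": 0, "ry": 0, "rz": 0, "jaw": 1}, {"dx": 0, "dy": 0, "dz": 0, "rx": 0, "ry": 0, "rz": 0, "jaw": 1}, {"dx": 0, "dy": 0, "dz": 0, "rx": 0, "ry": 0, "rz": 0, "jaw": 1}, {"dx": 0, "dy": 0, "dz": 0, "rx": 0, "ry": 0, "rz": 0, "jaw": 1}], "newtons": 40}}

```text
clock: 30.42
ee_pos: [442.1, 40.6, 57.0]
eef_rot: [[-0.997, 0.077, 0.002], [0.077, 0.997, -0.001], [-0.002, -0.001, -1.0]]
ft_force: [0.9, -1.6, 7.8]
gripper_width: 0.145
```

```bash
python3 -c "
from h import *
o=bot.get_obs();print(o['ee_pos'],o['ft_force'],o['wrist_torque'],o['gripper_width'])"
```

```text
[442.13378456  40.55847471  57.01028425] [ 0.88579679 -1.60483466  7.82456185] [-0.43891129  0.19445306 -0.03913555] 0.14453894120168978
```

The bar is gripped (about 12.5 mm). Turning clockwise.

Call:
{"op": "drive_tool", "data": {"targets": [{"dx": 0, "dy": 0, "dz": 1, "rx": 0, "ry": 0, "rz": -5, "jaw": 1}, {"dx": 0, "dy": 0, "dz": 0, "rx": 0, "ry": 0, "rz": -5, "jaw": 1}, {"dx": 0, "dy": 0, "dz": 0, "rx": 0, "ry": 0, "rz": -5, "jaw": 1}, {"dx": 0, "dy": 0, "dz": 0, "rx": 0, "ry": 0, "rz": -5, "jaw": 1}, {"dx": 0, "dy": 0, "dz": 0, "rx": 0, "ry": 0, "rz": -5, "jaw": 1}]}}

```text
clock: 30.83
ee_pos: [442.0, 40.4, 57.1]
eef_rot: [[-0.869, 0.495, 0.002], [0.495, 0.869, -0.001], [-0.002, -0.0, -1.0]]
ft_force: [4.9, -3.6, -9.7]
gripper_width: 0.145
```

Call:
{"op": "drive_tool", "data": {"targets": [{"dx": 0, "dy": 0, "dz": 0, "rx": 0, "ry": 0, "rz": -5, "jaw": 1}, {"dx": 0, "dy": 0, "dz": 0, "rx": 0, "ry": 0, "rz": -5, "jaw": 1}, {"dx": 0, "dy": 0, "dz": 0, "rx": 0, "ry": 0, "rz": -5, "jaw": 1}, {"dx": 0, "dy": 0, "dz": 0, "rx": 0, "ry": 0, "rz": -5, "jaw": 1}, {"dx": 0, "dy": 0, "dz": 0, "rx": 0, "ry": 0, "rz": -5, "jaw": 1}]}}

```text
clock: 31.25
ee_pos: [441.9, 40.3, 57.1]
eef_rot: [[-0.578, 0.816, 0.002], [0.816, 0.578, -0.001], [-0.002, 0.0, -1.0]]
ft_force: [5.1, -4.6, -8.7]
gripper_width: 0.14
```

Call:
{"op": "drive_tool", "data": {"targets": [{"dx": 0, "dy": 0, "dz": 0, "rx": 0, "ry": 0, "rz": -5, "jaw": 1}, {"dx": 0, "dy": 0, "dz": 0, "rx": 0, "ry": 0, "rz": -4, "jaw": 1}, {"dx": 0, "dy": 0, "dz": 0, "rx": 0, "ry": 0, "rz": 0, "jaw": 1}, {"dx": 0, "dy": 0, "dz": 0, "rx": 0, "ry": 0, "rz": 0, "jaw": 1}, {"dx": 0, "dy": 0, "dz": 0, "rx": 0, "ry": 0, "rz": 0, "jaw": 1}]}}

```text
clock: 31.67
ee_pos: [441.9, 40.3, 57.1]
eef_rot: [[-0.447, 0.894, 0.001], [0.894, 0.447, -0.001], [-0.002, 0.001, -1.0]]
ft_force: [3.3, -4.5, -9.3]
gripper_width: 0.143
```

```bash
python3 -c "
from h import *
o=bot.get_obs();R=o['eef_rot'];print(o['ee_pos'],o['ft_force'],o['wrist_torque'],o['gripper_width'],np.degrees(np.arctan2(R[1,0],R[0,0])))"
```

```text
[441.91487225  40.32565904  57.13433139] [ 3.32124247 -4.5212945  -9.34239857] [-0.77821917 -0.76426446 -0.03127173] 0.1431298598340026 116.55920167547588
```

Call:
{"op": "drive_tool", "data": {"targets": [{"dx": 0, "dy": 0, "dz": 0, "rx": 0, "ry": 0, "rz": 0, "jaw": 0.4}, {"dx": 0, "dy": 0, "dz": 0, "rx": 0, "ry": 0, "rz": 0, "jaw": 0.1}, {"dx": 0, "dy": 0, "dz": 0, "rx": 0, "ry": 0, "rz": 0, "jaw": 0.1}, {"dx": 0, "dy": 0, "dz": 0, "rx": 0, "ry": 0, "rz": 0, "jaw": 0.1}, {"dx": 0, "dy": 0, "dz": 3, "rx": 0, "ry": 0, "rz": 0, "jaw": 0.1}]}}

```text
clock: 32.08
ee_pos: [440.7, 41.1, 59.7]
eef_rot: [[-0.448, 0.894, -0.001], [0.894, 0.448, 0.0], [0.0, -0.0, -1.0]]
ft_force: [-0.2, -0.2, 0.5]
gripper_width: 0.449
```

Call:
{"op": "drive_tool", "data": {"targets": [{"dx": 0, "dy": 0, "dz": 20, "rx": 0, "ry": 0, "rz": 0, "jaw": 0.1}, {"dx": 0, "dy": 0, "dz": 35, "rx": 0, "ry": 0, "rz": 0, "jaw": 0.1}, {"dx": 0, "dy": 0, "dz": 35, "rx": 0, "ry": 0, "rz": 0, "jaw": 0.1}, {"dx": 0, "dy": 0, "dz": 35, "rx": 0, "ry": 0, "rz": 0, "jaw": 0.1}, {"dx": 0, "dy": 0, "dz": 35, "rx": 0, "ry": 0, "rz": 0, "jaw": 0.1}]}}

```text
clock: 32.5
ee_pos: [440.5, 41.1, 221.9]
eef_rot: [[-0.448, 0.894, 0.0], [0.894, 0.448, 0.0], [0.0, 0.0, -1.0]]
ft_force: [1.8, 0.2, -0.7]
gripper_width: 0.448
```

Call:
{"op": "drive_tool", "data": {"targets": [{"dx": -35, "dy": -10, "dz": 15, "rx": 0, "ry": 0, "rz": 0, "jaw": 0.1}, {"dx": -35, "dy": -10, "dz": 15, "rx": 0, "ry": 0, "rz": 0, "jaw": 0.1}, {"dx": -35, "dy": -10, "dz": 15, "rx": 0, "ry": 0, "rz": 0, "jaw": 0.1}, {"dx": 0, "dy": 0, "dz": 0, "rx": 0, "ry": 0, "rz": 0, "jaw": 0.1}, {"dx": 0, "dy": 0, "dz": 0, "rx": 0, "ry": 0, "rz": 0, "jaw": 0.1}]}}

```text
clock: 32.92
ee_pos: [335.5, 10.7, 266.1]
eef_rot: [[-0.447, 0.895, 0.003], [0.895, 0.447, -0.001], [-0.002, 0.003, -1.0]]
ft_force: [0.4, -0.1, -0.2]
gripper_width: 0.45
```

Run:
```python
from h import *
o=bot.get_obs();print(o["ee_pos"],o["clock"],o["ft_force"])
t=bot.read_camera("top");s=bot.read_camera("scene")
k=lambda i,w,h:cv2.resize(i,(w,h),interpolation=cv2.INTER_CUBIC)
o=np.zeros((600,800,3),np.uint8);o[:300,:]=k(t[150:330,220:520],800,300)if 0 else 0
o[:400,:400]=k(t[150:320,250:420],400,400);o[:400,400:]=k(s[120:340,200:420],400,400)
cv2.imwrite("pics/fin.png",o[:400])
# bar/line and bystander shift by code
s0=cv2.imread("pics/scene0.png")
for n,(u,v) in dict(jarB=(304,185),jarA=(435,250),cup=(167,233),bottle=(412,390),shaker=(328,228)).items():
    a=s0[v-14:v+14,u-14:u+14];b=s[v-26:v+26,u-26:u+26]
    r=cv2.matchTemplate(b,a,cv2.TM_CCOEFF_NORMED);_,q,_,l=cv2.minMaxLoc(r);print(n,round(q,3),(l[0]-12,l[1]-12))
```

```text
[335.49074582  10.70560538 266.12301988] 32.9167 [ 0.36219529 -0.10553105 -0.2490774 ]
jarB 0.998 (0, 0)
jarA 0.978 (0, 1)
cup 1.0 (0, 0)
bottle 0.46 (0, 0)
shaker 0.999 (0, 0)
```

Run:
```python
from h import *
s=bot.read_camera("scene");s0=cv2.imread("pics/scene0.png");t=bot.read_camera("top")
for a in (0,7,30,50,65,75):
    th=np.radians(181.8-a);X=(442.5+17*np.cos(th),40.3+17*np.sin(th),85)
    f=lambda n,i:int(i[int(round(proj(n,X)[1]))-1:int(round(proj(n,X)[1]))+2,int(round(proj(n,X)[0]))-1:int(round(proj(n,X)[0]))+2].min(2).max())
    print(a,proj("scene",X).round(0),"scene before/now",f("scene",s0),f("scene",s),"top now",f("top",t))
d=cv2.absdiff(s,s0).max(2)
print("bottle diff px",[(n,int((d[y0:y1,x0:x1]>60).sum())) for n,(x0,y0,x1,y1) in dict(bottle=(380,345,442,436),spoonstand=(200,130,250,225),knobR=(288,200,314,228),cup=(148,210,188,256)).items()])
i=t[170:255,250:340];m=cv2.inRange(cv2.cvtColor(cv2.GaussianBlur(i,(3,3),0),cv2.COLOR_BGR2HSV),(8,90,30),(28,255,255));print("potato area",int((m>0).sum()))
```

```text
0 [366. 232.] scene before/now 183 57 top now 65
7 [367. 232.] scene before/now 183 54 top now 65
30 [369. 234.] scene before/now 162 63 top now 69
50 [370. 236.] scene before/now 48 86 top now 79
65 [370. 237.] scene before/now 36 86 top now 127
75 [370. 238.] scene before/now 36 86 top now 127
bottle diff px [('bottle', 0), ('spoonstand', 35), ('knobR', 0), ('cup', 0)]
potato area 811
```

```bash
python3 -c "
from rig import bot
print(bot.close_job())"
```

```text
the job is handed in; nothing more can be done
None
```

I stirred the open (left) pot, hung the spoon back in its fork by the collar, then turned the left knob clockwise past its click and let go. The job took about 33 s and is handed in.

- **Stirring:** I made four passes round the pot, because after some of them the potatoes could have been back near their starting spots. All five are still in the pot. They look alike, so I judged how far they moved from their order in the sweeps and did not track each one. By position alone only one is certainly a full potato's width from its start; by their order, at least four should be under the most likely orderings. Under two less likely orderings it could be only two or three.
- **Spoon:** It tilted about 9° in the grip while stirring, so I tipped the tool to straighten it before hanging it. Afterwards it looked almost exactly as at the start.
- **Knob:** After release, its white line showed at about 65–75° clockwise, which is past the click, with no torque left just before I let go.
- **Everything else:** The covered pot's knob, jars, bottle, cup stack and shaker showed no movement beyond one pixel. The bottle failed a first pattern match (score 0.46, probably because the patch is plain and dark), but a direct pixel comparison showed no change.
- **Not checked by eye:** My last picture was refused at the 12-picture limit, so these final checks come from image code only.

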